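# Load the dishwasher's cutlery basket after lunch

### The arm

A 7-joint arm with a two-finger parallel gripper is mounted at the origin on the work surface. World frame = base frame: x ahead of the robot, y to its left, z up, the work surface at z = 0. Lengths are in m, angles in rad, forces in N, time in s.
With the tool pointing down it reaches from about 0.4 to 0.85 m from the base axis. Payload 10.4 kg.
Tool frame: the origin (TCP) lies between the finger pads; the fingertips stand 22 mm ahead of it and the grasp point (between the pads) lies 3 mm ahead of it; z points along the fingers, y is the line along which they close (so a half turn about z gives the same grasp; the last joint's range is limited). The gripper opens to 85 mm and grips with 20 to 120 N. Pads are 22 mm wide; open, the fingers measure 114 mm over their backs; the gripper's body (76 mm by 85 mm) begins 54 mm behind the grasp point. The pads swing forward as they close: fully open they stand 13 mm farther back than shut.
Start: joints at [-1.141, 0.332, -0.065, 1.46, 0.022, 1.35, -0.088], TCP at [0.273, 0.562, 0.253] pointing down, gripper open.
Joint ranges: [-2.6, 2.6], [-0.5, 2.12], [-1.47, 1.34], [0.16, 2.42], [-1.27, 4.41], [0.06, 2.06], [-2.6, 2.6]. Speed limits (rad/s): [2.22, 2.22, 2.79, 2.79, 3.14, 3.14, 3.14].

### API

Orientations are given as a unit quaternion [x, y, z, w].
In Python, from workcell import manip, camera, ticket, boxes_of, outline_of gives the robot as it stands.
- The arm moves only by the tool carry_out, never from a script. Its argument "deltas" is a list of rows, each a list of 5 numbers: the shift along the tool's x, y, z as a fraction of full scale, then the turn about the tool's z as a fraction of full scale, then the opening, from -1 (shut) to 1 (fully open), so that 0 is half open. In form: [[tx, ty, tz, spin, gripper], ...]. A call has 1 to 20 rows; each row is the pose to reach, as a shift and turn from the pose commanded when the call began, along the tool's axes at that moment; what a row does not reach only later rows make up. Full scale, the value 1, is 150 mm for a shift and 30 degrees for a turn. A row lasts 1/8 s, in which the tool goes at most 62.5 mm and 10.7 degrees, less where a joint would pass 70% of its speed; a pose out of reach is approached as far as the arm can. A call with a number of a shift or a turn outside -1 to 1 is refused whole. A call with a gripper value outside its range is refused whole. The fingers move at their own pace and stop on an object; "force" is the grip in N (left out, the last holds). Time passes only in rows, so rows that repeat a pose let the fingers close. It gives the time, the measured TCP pose, the force, the opening and the grip force at its end, in the units of the state.
- manip.get_obs(): the state, without advancing time (a new reading comes with each control period).
- camera(name): name is "scene" or "top" or "wrist"; returns a dict with "img" (480x640x3 uint8, red, green, blue), "depth" (480x640 float32, m along the optical axis (not along the pixel's ray), 0 where there is no reading), "vertical_fov" (degrees; the focal length in pixels is half the picture's height over the tangent of half this angle, whatever the lens; pixels are square), "cx", "cy" (the principal point, pixels), "R" (3x3) and "t" (3): a world point X has camera coordinates R X + t. Camera axes: x right, y down, z forward; pixel columns grow to the right and rows downward; lengths in m; the calibration is good to about 2 mm. The wrist camera is an equidistant fisheye: a pixel r from the principal point sees the ray r / f radians off the axis. A picture is of the moment at which its call begins.
- ticket.hand_in(): hands the job in; it is judged then, once.
Trained networks look in a picture, given as the dict that the camera call returned (one of the last four; its "shot" number tells which), for a name from the list of things; names that differ only in an ending like _2 or _b are one class to them, and where a whole thing is asked for, a point or a joint stands for the part that bears it (a point fixed in the world has none). Each returns a list of dicts, best first, with "conf" (0 to 1); they miss things now and then, are a little off and sometimes report something else, mostly with a low value. They report only what shows in the picture. A call takes as long as a camera call. They do not tell look-alikes from the thing itself.
- boxes_of(query, picture): "position" ([x, y, z] in m, in world coordinates, good to about 4 mm: the middle of the surface that is visible of it).
- outline_of(query, picture): "region" (480x640 bool, what is visible of it).
The state is a dict: "clock": time; "joint_pos": joint angles; "joint_velocities": joint speeds; "tau": joint torques, N m; "position": TCP position; "ee_rot": TCP orientation; "ft_force": force on the tool from outside, world axes, zero at the start; "torque": the same for the moment, N m; "grip_width": opening from 0.0 (shut) to 1.0 (fully open); "grasp_force": force on a finger pad.
Only numpy, scipy, OpenCV 4.12 (cv2) and the standard library are available. Lean on these libraries where they do the work, as an engineer would, in place of code of your own. Each camera call takes 0.05 s, during which the arm holds its last target. There are 200 camera calls.

### The job

Lunch is over: stand the yellow-handled knife, fork and soup spoon in the three empty cells of the dishwasher's cutlery basket, one piece in each cell in any order, heads down on the cell's floor and handles up. Leave the teaspoons in their cells, and do not shove or knock over the things standing on the worktop and placemat.

Things in the scene. Friction and masses are not known exactly. Their poses are not given: they have to be found in the camera images.
- knife: Used knife (blade 20 mm wide, 3 mm thick with a round end), 205 mm long, 65 g, steel with yellow plastic handle: straight, flat-sided, 18 mm wide, 14 mm thick. Starts lying flat on the placemat. Origin: mid-length, on its underside; +x to the head, y its width, z its thickness (up). Handle from x = -102 to +2 mm (z 0 to 14), steel from there to +102; it balances near x = -20 mm.
- knife_tip (a point): The head's far end of the knife: on its own +x axis 102.5 mm from the origin, 7 mm above the underside. This end goes down.
- fork: Used fork (four tines, head 24 mm wide), 205 mm long, 65 g, steel with yellow plastic handle: straight, flat-sided, 18 mm wide, 14 mm thick. Starts lying flat on the placemat. Origin: mid-length, on its underside; +x to the head, y its width, z its thickness (up). Handle from x = -102 to +2 mm (z 0 to 14), steel from there to +102; it balances near x = -20 mm.
- fork_tip (a point): The head's far end of the fork: on its own +x axis 102.5 mm from the origin, 7 mm above the underside. This end goes down.
- spoon: Used spoon (soup spoon, round bowl 36 mm across and 8 mm deep), 205 mm long, 65 g, steel with yellow plastic handle: straight, flat-sided, 18 mm wide, 14 mm thick. Starts lying flat on the placemat. Origin: mid-length, on its underside; +x to the head, y its width, z its thickness (up). Handle from x = -102 to +2 mm (z 0 to 14), steel from there to +102; it balances near x = -20 mm.
- spoon_tip (a point): The head's far end of the spoon: on its own +x axis 102.5 mm from the origin, 7 mm above the underside. This end goes down.
- basket: Grey lattice cutlery basket, fixed, 104 (x) by 154 mm (y), rim 115 mm high. Origin: centre of underside; z up. Cells in two rows (x = -25, 25 mm) of three (y = -50, 0, 50), 46 mm square inside, 4 mm walls up to the rim, floor 5 mm up. Over the wall between the rows a carrying handle: 10 mm bar along y from -58 to 58, top at 160 mm, posts at y = -52, 52. Three cells empty, three hold a teaspoon; which varies.
- empty_cell_a: Floor of one of the three empty cells: origin at the cell's centre on its floor (5 mm above the worktop), axes along the basket's. The three empty cells are alike; any piece may go in any of them.
- empty_cell_b: Floor of one of the three empty cells: origin at the cell's centre on its floor (5 mm above the worktop), axes along the basket's. The three empty cells are alike; any piece may go in any of them.
- empty_cell_c: Floor of one of the three empty cells: origin at the cell's centre on its floor (5 mm above the worktop), axes along the basket's. The three empty cells are alike; any piece may go in any of them.
- teaspoon_a_foot (a point): Bottom of a steel teaspoon, 140 mm long, already standing bowl down in its own cell, near the cell's centre 5 mm above its floor at the start. It leans on the cell's wall and shows up to about 30 mm above the rim. Leave it in its cell.
- teaspoon_b_foot (a point): Bottom of a steel teaspoon, 140 mm long, already standing bowl down in its own cell, near the cell's centre 5 mm above its floor at the start. It leans on the cell's wall and shows up to about 30 mm above the rim. Leave it in its cell.
- teaspoon_c_foot (a point): Bottom of a steel teaspoon, 140 mm long, already standing bowl down in its own cell, near the cell's centre 5 mm above its floor at the start. It leans on the cell's wall and shows up to about 30 mm above the rim. Leave it in its cell.
- placemat: Grey rigid placemat, 340 mm (x) by 420 mm (y), 2.5 mm thick, fixed on the worktop; the cutlery, tumbler and salt shaker lie or stand on it. Origin: centre of its underside.
- pepper_mill: Dark wooden pepper mill, loose, 190 mm tall, 52 mm across, between placemat and basket. Origin: centre of its underside.
- tumbler: Glass tumbler, loose, 90 mm tall, 68 mm across, on the far half of the placemat. Origin: centre of its underside.
- salt_shaker: White salt shaker, loose, 80 mm tall, 42 mm across, on the far half of the placemat. Origin: centre of its underside.
- mug: White mug, loose, 95 mm tall, 82 mm across with a handle, to the right of the placemat. Origin: centre of its underside.
- jam_jar: Amber jam jar with yellow lid, loose, 100 mm tall, 68 mm across, to the left of the basket. Origin: centre of its underside.
Mind the look-alikes: they are no part of the job. What is shaped like the fork but pink is not meant.

How it is judged:
At the end, for the whole second after the job is handed in: Each empty cell holds one piece, head end within 25 mm of the cell centre in x and y and under 25 mm above its floor, handle up, leaning under 0.5 rad, slower than 0.03 m/s; the teaspoons' feet are still below 45 mm over the worktop (((x of knife_tip in the frame of empty_cell_a between -0.025 and 0.025 m and y of knife_tip in the frame of empty_cell_a between -0.025 and 0.025 m and z of knife_tip in the frame of empty_cell_a between -0.01 and 0.025 m) or (x of fork_tip in the frame of empty_cell_a between -0.025 and 0.025 m and y of fork_tip in the frame of empty_cell_a between -0.025 and 0.025 m and z of fork_tip in the frame of empty_cell_a between -0.01 and 0.025 m) or (x of spoon_tip in the frame of empty_cell_a between -0.025 and 0.025 m and y of spoon_tip in the frame of empty_cell_a between -0.025 and 0.025 m and z of spoon_tip in the frame of empty_cell_a between -0.01 and 0.025 m)) and ((x of knife_tip in the frame of empty_cell_b between -0.025 and 0.025 m and y of knife_tip in the frame of empty_cell_b between -0.025 and 0.025 m and z of knife_tip in the frame of empty_cell_b between -0.01 and 0.025 m) or (x of fork_tip in the frame of empty_cell_b between -0.025 and 0.025 m and y of fork_tip in the frame of empty_cell_b between -0.025 and 0.025 m and z of fork_tip in the frame of empty_cell_b between -0.01 and 0.025 m) or (x of spoon_tip in the frame of empty_cell_b between -0.025 and 0.025 m and y of spoon_tip in the frame of empty_cell_b between -0.025 and 0.025 m and z of spoon_tip in the frame of empty_cell_b between -0.01 and 0.025 m)) and ((x of knife_tip in the frame of empty_cell_c between -0.025 and 0.025 m and y of knife_tip in the frame of empty_cell_c between -0.025 and 0.025 m and z of knife_tip in the frame of empty_cell_c between -0.01 and 0.025 m) or (x of fork_tip in the frame of empty_cell_c between -0.025 and 0.025 m and y of fork_tip in the frame of empty_cell_c between -0.025 and 0.025 m and z of fork_tip in the frame of empty_cell_c between -0.01 and 0.025 m) or (x of spoon_tip in the frame of empty_cell_c between -0.025 and 0.025 m and y of spoon_tip in the frame of empty_cell_c between -0.025 and 0.025 m and z of spoon_tip in the frame of empty_cell_c between -0.01 and 0.025 m)) and angle between each of knife, fork, spoon's own x axis and vertical above 2.64 rad and linear speed of each of knife, fork, spoon below 0.03 m/s and height (world z) of each of teaspoon_a_foot, teaspoon_b_foot, teaspoon_c_foot below 0.045 m); the robot touches nothing.
It fails at once if pepper mill pushed more than 25 mm or tipped over (distance of pepper_mill from where it was at the start of the episode above 0.025 m or angle between pepper_mill's own z axis and vertical above 0.35 rad).
It fails at once if tumbler or salt shaker pushed more than 25 mm or tipped over (distance of any of tumbler, salt_shaker from where it was at the start of the episode above 0.025 m or angle between any of tumbler, salt_shaker's own z axis and vertical above 0.35 rad).
It fails at once if mug or jam jar pushed more than 25 mm or tipped over (distance of any of mug, jam_jar from where it was at the start of the episode above 0.025 m or angle between any of mug, jam_jar's own z axis and vertical above 0.35 rad).
It fails at once if a teaspoon is pulled up out of its cell of the basket (height (world z) of any of teaspoon_a_foot, teaspoon_b_foot, teaspoon_c_foot above 0.07 m).
It also fails if it takes over 72 s, if anything falls off the work surface, if the arm or the gripper's body presses on something with over 40 N, if the wrist force passes 120 N, or if a joint passes its speed limit or range.

## Working session

There is one attempt and no reset: what is moved stays moved. The work goes in short steps, Python scripts to look and compute and a tool call to move; the robot and the scene stay as the last step left them, time stands still between calls to the robot, and variables do not carry over. Pictures are saved under pics/ and viewed, at most 12 in all, crops included, and the job is handed in when it is done.

Besides the shell and the picture viewer there is one more tool, called after "Call:" as a command line: name --pt "numbers of a row" for each row, then --argument value for the rest. carry_out: Moves the arm, as the interface text tells. Its arguments: {"type":"object","properties":{"deltas":{"type":"array","items":{"type":"array","items":{"type":"number"}}},"force":{"type":"number"}},"required":["deltas"]}

```bash
mkdir -p pics
cat > h.py <<'E'
import numpy as np, cv2
from workcell import manip, camera, ticket, boxes_of, outline_of
def unproj(p,u,v,d=None):
    f=240/np.tan(np.radians(p['vertical_fov'])/2)
    d=p['depth'][v,u] if d is None else d
    X=np.stack([(u-p['cx'])/f*d,(v-p['cy'])/f*d,d],-1)
    return (X-p['t'])@p['R']
def proj(p,X):
    f=240/np.tan(np.radians(p['vertical_fov'])/2)
    c=np.asarray(X)@p['R'].T+p['t']
    return np.stack([p['cx']+f*c[...,0]/c[...,2],p['cy']+f*c[...,1]/c[...,2]],-1)
def save(p,n): cv2.imwrite(f'pics/{n}.png',p['img'][:,:,::-1])
E
python3 - <<'E'
from h import *
t=camera('top');s=camera('scene')
save(t,'top0');save(s,'scene0')
print(manip.get_obs())
for n in ['knife','fork','spoon','basket','empty_cell_a','teaspoon_a_foot','pepper_mill','tumbler','salt_shaker','mug','jam_jar','placemat']:
  for q,p in (('T',t),):
    for b in boxes_of(n,p)[:4]: print(n,q,np.round(b['position'],3),round(b['conf'],2),np.round(proj(p,b['position'])))
E
```

```text
{'clock': 0.1, 'joint_pos': array([-1.14060888,  0.3327962 , -0.06468573,  1.46086771,  0.02162519,
        1.34990989, -0.08851211]), 'joint_velocities': array([ 0.00055553, -0.00275664, -0.00037081, -0.00096752,  0.00075125,
       -0.00111222,  0.0006569 ]), 'tau': array([ 1.25736711e-03, -6.26742411e+01,  4.93122381e-02, -3.92432463e+01,
        1.64679671e-02,  7.16557464e-03, -3.86676973e-06]), 'position': array([0.27330019, 0.56172814, 0.25259829]), 'ee_rot': array([ 2.24465000e-01,  9.74481940e-01, -6.34605817e-04, -1.00797673e-04]), 'ft_force': array([ 0.88568611,  0.75967099, -1.12418855]), 'torque': array([0.03112443, 0.03545224, 0.02448966]), 'grasp_force': 0.0, 'grip_width': 0.9970739886965498}
knife T [0.439 0.263 0.079] 0.45 [206. 252.]
fork T [ 0.269 -0.274  0.012] 0.62 [412. 324.]
fork T [ 0.614 -0.382  0.011] 0.56 [453. 196.]
spoon T [ 0.61  -0.226  0.015] 0.93 [396. 196.]
spoon T [0.568 0.113 0.157] 0.61 [263. 198.]
basket T [0.465 0.318 0.08 ] 0.65 [185. 242.]
basket T [ 0.73  -0.171  0.052] 0.37 [378. 148.]
teaspoon_a_foot T [0.438 0.266 0.077] 0.49 [205. 253.]
pepper_mill T [0.569 0.112 0.156] 0.6 [264. 198.]
pepper_mill T [0.465 0.316 0.078] 0.48 [186. 242.]
tumbler T [ 0.732 -0.173  0.051] 0.68 [379. 148.]
salt_shaker T [ 0.714 -0.289  0.062] 0.69 [423. 154.]
mug T [ 0.52  -0.608  0.052] 0.63 [544. 231.]
jam_jar T [0.438 0.488 0.097] 0.73 [114. 250.]
placemat T [ 0.621 -0.241  0.   ] 0.56 [401. 193.]
placemat T [ 0.617 -0.382  0.014] 0.28 [453. 195.]
```

View pics/top0.png

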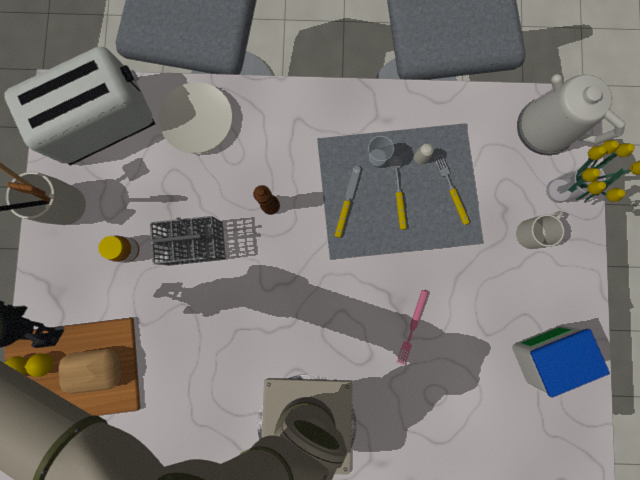

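View pics/scene0.png

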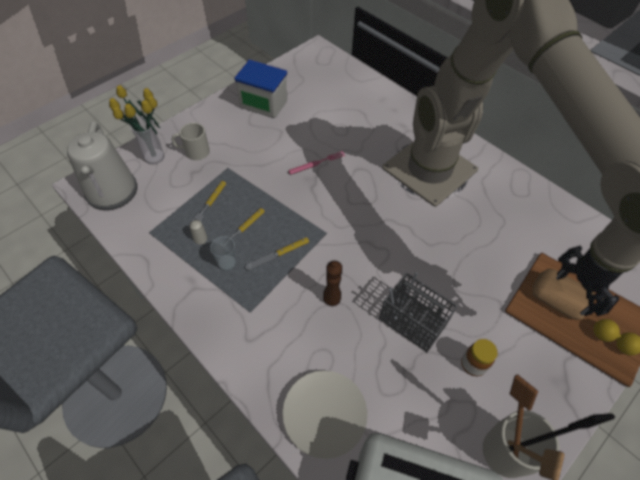

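Run:
```python
from h import *
t=camera('top')
hsv=cv2.cvtColor(t['img'],cv2.COLOR_RGB2HSV)
m=((hsv[...,0]>20)&(hsv[...,0]<35)&(hsv[...,1]>130)&(hsv[...,2]>90)).astype(np.uint8)
m[:, :310]=0;m[:,490:]=0
n,l,st,c=cv2.connectedComponentsWithStats(m)
for i in range(1,n):
    if st[i,4]<40: continue
    v,u=np.nonzero(l==i); X=unproj(t,u,v)
    # onto plane z=0.0165 
    C=-t['R'].T@t['t']; P=C+(X-C)*((0.0165-C[2])/(X[:,2]-C[2]))[:,None]
    (cx,cy),wh,a=cv2.minAreaRect((P[:,:2]*1e3).astype(np.float32))
    w,V=np.linalg.eigh(np.cov(P[:,:2].T)); d=V[:,1]*np.sign(V[0,1]); s=(P[:,:2]-P[:,:2].mean(0))@d
    print(st[i],np.round(P.mean(0),3),'ang',round(np.degrees(np.arctan2(d[1],d[0])),1),np.round([s.min(),s.max()],3),np.median(X[:,2]).round(3), wh)
    print(' end', np.round(P[:,:2].mean(0)+d*s.min(),3))
b=t['img'];
a1=cv2.resize(b[120:265,310:490],None,fx=3,fy=3,interpolation=cv2.INTER_CUBIC)
a2=cv2.resize(b[205:277,140:270],None,fx=4,fy=4,interpolation=cv2.INTER_CUBIC)
o=np.zeros((435+0,540,3),np.uint8);o[:]=a1
cv2.imwrite('pics/cropm.png',o[:,:,::-1]);
# basket: points with depth between z .1 and .12
v,u=np.mgrid[200:280,140:240];X=unproj(t,u.ravel(),v.ravel())
k=(X[:,2]>.105)&(X[:,2]<.122)
print('rim',k.sum(),cv2.minAreaRect((X[k,:2]*1e3).astype(np.float32)))
k=(X[:,2]>.148)&(X[:,2]<.17)
print('bar',k.sum(),cv2.minAreaRect((X[k,:2]*1e3).astype(np.float32)))
k=(X[:,2]>.122)&(X[:,2]<.148)
print('mid',np.round(X[k],3)[:25])
s=camera('scene');b=s['img']
a3=cv2.resize(b[260:355,350:470],None,fx=4,fy=4,interpolation=cv2.INTER_CUBIC)
H=max(a2.shape[0],a3.shape[0]);o=np.zeros((H+0,a3.shape[1],3),np.uint8);o[:a3.shape[0]]=a3
oo=np.zeros((600,800,3),np.uint8);oo[:288,:520]=a2;a4=cv2.resize(a3,(394,312));oo[288:600,:394]=a4
cv2.imwrite('pics/cropb.png',oo[:,:,::-1])
```

```text
[450 188  19  37 241] [ 0.586 -0.397  0.016] ang 22.7 [-0.05   0.051] 0.015 (101.95541381835938, 19.023529052734375)
 end [ 0.539 -0.416]
[396 192  10  38 237] [ 0.571 -0.239  0.016] ang 7.3 [-0.051  0.051] 0.016 (102.27305603027344, 17.966537475585938)
 end [ 0.52  -0.245]
[335 200  15  38 223] [nan nan nan] ang nan [nan nan] 0.016 (15.029533386230469, 102.34955596923828)
 end [nan nan]
rim 694 ((467.4281921386719, 314.42041015625), (104.70023345947266, 155.24781799316406), 7.619296550750732)
bar 210 ((467.17767333984375, 314.1251525878906), (10.34146499633789, 114.64424896240234), 7.669766426086426)
mid [[0.519 0.325 0.137]
 [0.52  0.324 0.133]
 [0.52  0.321 0.134]
 [0.52  0.319 0.135]
 [0.517 0.323 0.136]
 [0.517 0.32  0.137]
 [0.518 0.318 0.135]
 [0.518 0.316 0.135]
 [0.516 0.325 0.128]
 [0.516 0.322 0.13 ]
 [0.516 0.321 0.127]
 [0.517 0.32  0.123]
 [0.505 0.243 0.132]
 [0.503 0.242 0.135]
 [0.502 0.239 0.139]
 [0.5   0.243 0.134]
 [0.5   0.24  0.132]
 [0.498 0.242 0.134]
 [0.477 0.257 0.147]
 [0.474 0.257 0.145]
 [0.475 0.257 0.138]
 [0.476 0.256 0.131]
 [0.472 0.259 0.147]
 [0.472 0.258 0.142]
 [0.473 0.258 0.134]]<stdin>:11: RuntimeWarning: divide by zero encountered in divide
<stdin>:11: RuntimeWarning: invalid value encountered in multiply
```

View pics/cropm.png

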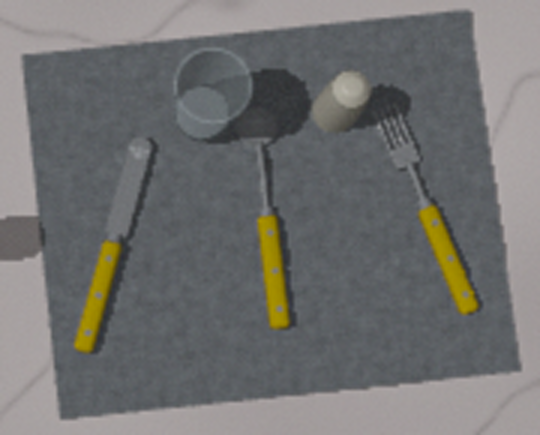

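View pics/cropb.png

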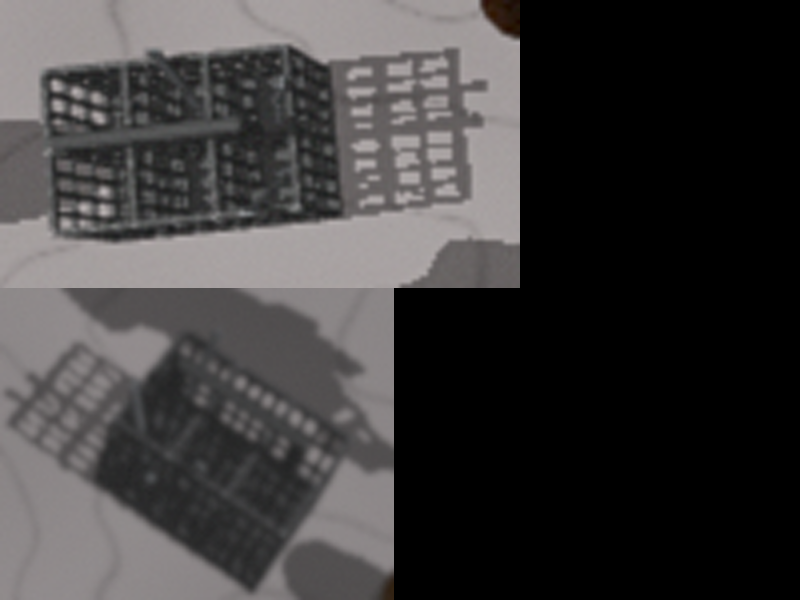

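Call:
carry_out --pt "-0.3 -0.2 -0.4 -0.3 1" --pt "-0.6 -0.4 -0.8 -0.38 1" --pt "-0.8 -0.55 -0.9 -0.38 1" --pt "-1 -0.62 -0.9 -0.38 1" --pt "-1 -0.62 -0.9 -0.38 1" --force 20

```text
clock: 1.42
position: [0.3705, 0.41, 0.3898]
ee_rot: [0.13, 0.992, 0.001, 0.001]
ft_force: [-0.8, 0.6, -1.9]
grip_width: 1.002
grasp_force: 0.0
```

```bash
cat >> h.py <<'E'
from scipy.spatial.transform import Rotation as Ro
def delta(target,yaw=None):
    """world TCP target -> tool-frame fractions; yaw = wanted world yaw (deg) of tool x, mod 180"""
    o=manip.get_obs(); R=Ro.from_quat(o['ee_rot']).as_matrix()
    d=(R.T@(np.asarray(target)-o['position']))/0.15
    y=np.degrees(np.arctan2(R[1,0],R[0,0])); s=None
    if yaw is not None: s=-(((yaw-y)+90)%180-90)/30
    print('clock',round(o['clock'],2),'pos',np.round(o['position'],3),'yaw',round(y,1),'delta',np.round(d,3),'spin',s,'grip',round(o['grip_width'],3),'f',round(o['grasp_force'],1),'j7',o['joint_pos'][6].round(2))
E
python3 - <<'E'
from h import *
delta([0.42,0.31,0.42])
p=camera('wrist'); save(p,'w0'); print(p['vertical_fov'],p['cx'],p['cy'],np.round(p['R'],3),np.round(-p['R'].T@p['t'],3))
t=camera('top')
hsv=cv2.cvtColor(t['img'],cv2.COLOR_RGB2HSV)
m=((hsv[...,0]>20)&(hsv[...,0]<35)&(hsv[...,1]>130)&(hsv[...,2]>90)).astype(np.uint8)
m[:, :310]=0;m[:,370:]=0;m[:190]=0;m[240:]=0
v,u=np.nonzero(m); X=unproj(t,u,v); X=X[np.isfinite(X).all(1)&(t['depth'][v,u]>0)]
C=-t['R'].T@t['t'];P=C+(X-C)*((0.0165-C[2])/(X[:,2]-C[2]))[:,None]
r=cv2.minAreaRect((P[:,:2]*1e3).astype(np.float32));print(r,np.round(cv2.boxPoints(r)))
E
```

```text
clock 1.43 pos [0.371 0.41  0.39 ] yaw 165.1 delta [-0.491 -0.559 -0.202] spin None grip 1.002 f 0.0 j7 0.39
65.70646984690485 317.0752435620377 243.86627657312388 [[ 0.257  0.966  0.001]
 [ 0.926 -0.246  0.286]
 [ 0.277 -0.073 -0.958]] [0.301 0.428 0.51 ]
((544.755126953125, -81.59333801269531), (16.65142059326172, 101.74027252197266), 75.63909912109375) [[ 493.  -77.]
 [ 592. -102.]
 [ 596.  -86.]
 [ 498.  -61.]]
```

View pics/w0.png

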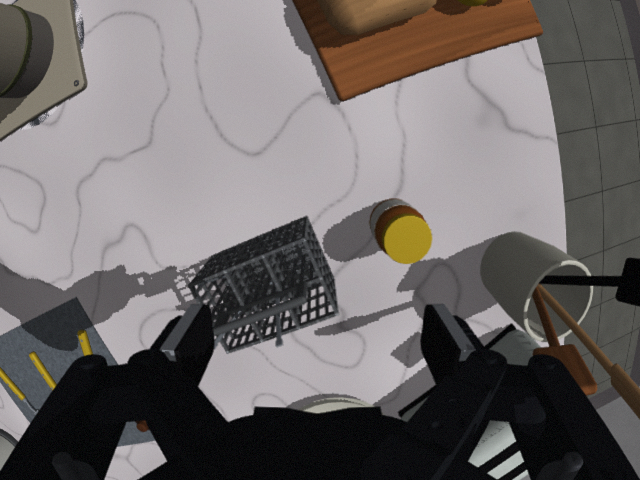

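Call:
carry_out --pt "-0.4 -0.35 -0.1 0 1" --pt "-0.8 -0.65 -0.2 0 1" --pt "-0.99 -0.65 -0.2 0 1" --pt "-0.99 -0.65 -0.2 0 1" --pt "-0.99 -0.65 -0.2 0 1"

```text
clock: 2.15
position: [0.4859, 0.2827, 0.4175]
ee_rot: [0.125, 0.992, -0.0, -0.001]
ft_force: [0.1, 0.5, 0.7]
grip_width: 1.001
grasp_force: 0.0
```

```bash
cat >> h.py <<'E'
BC=np.array([0.4673,0.3143]); BY=np.radians(7.65)
BR=np.array([[np.cos(BY),-np.sin(BY)],[np.sin(BY),np.cos(BY)]])
def fish(p,u,v):
    f=240/np.tan(np.radians(p['vertical_fov'])/2)
    x=u-p['cx'];y=v-p['cy'];r=np.hypot(x,y)+1e-9;k=np.tan(r/f)/r;d=p['depth'][v,u]
    return (np.stack([x*k*d,y*k*d,d],-1)-p['t'])@p['R']
def cellpts(X):
    for a in(-25,25):
        for b in(-50,0,50):
            L=((X[:,:2]-BC)@BR)*1e3-[a,b]; z=X[:,2]*1e3
            k=(abs(L)<18).all(1)&(z>15)&(z<150)
            hi=k&(z>118)
            print((a,b),'n',k.sum(),'floor',((abs(L)<18).all(1)&(z<=15)).sum(),'hi',hi.sum(),'zmed',np.median(z[k]).round() if k.any() else 0,'world',np.round(BC+BR@[a/1e3,b/1e3],4))
E
python3 - <<'E'
from h import *
p=camera('wrist'); t=camera('top')
delta([0.53,-0.08,0.1],-14.36)
v,u=np.mgrid[0:480,0:640];v=v.ravel();u=u.ravel()
W=fish(p,u,v);W=W[p['depth'][v,u]>0];T=unproj(t,u,v);T=T[t['depth'][v,u]>0]
for n,X in(('W',W),('T',T)): print(n);cellpts(X)
L=((W[:,:2]-BC)@BR);k=(abs(L)<[.055,.08]).all(1)&(W[:,2]>.105)&(W[:,2]<.122);print(cv2.minAreaRect((W[k,:2]*1e3).astype(np.float32)))
px=proj(p,np.r_[BC,.1]);c=p['R']@np.r_[BC,.1]+p['t'];f=240/np.tan(np.radians(p['vertical_fov'])/2);th=np.arctan2(np.hypot(*c[:2]),c[2]);q=np.array([p['cx'],p['cy']])+c[:2]/np.hypot(*c[:2])*th*f;print(q)
a,b=[max(0,int(z)) for z in q-[90,70]]
cv2.imwrite('pics/w1c.png',cv2.resize(p['img'][b:b+140,a:a+180],None,fx=4,fy=4,interpolation=cv2.INTER_CUBIC)[:,:,::-1])
E
```

```text
clock 2.25 pos [0.486 0.283 0.418] yaw 165.6 delta [-0.889 -2.271  2.119] spin 0.00029086269403440684 grip 1.004 f 0.0 j7 0.73
W
(-25, -50) n 108 floor 506 hi 0 zmed 51.0 world [0.4492 0.2614]
(-25, 0) n 0 floor 626 hi 0 zmed 0 world [0.4425 0.311 ]
(-25, 50) n 0 floor 486 hi 0 zmed 0 world [0.4359 0.3605]
(25, -50) n 157 floor 185 hi 1 zmed 74.0 world [0.4987 0.2681]
(25, 0) n 134 floor 224 hi 0 zmed 78.0 world [0.4921 0.3176]
(25, 50) n 0 floor 228 hi 0 zmed 0 world [0.4854 0.3672]
T
(-25, -50) n 25 floor 57 hi 0 zmed 59.0 world [0.4492 0.2614]
(-25, 0) n 0 floor 69 hi 0 zmed 0 world [0.4425 0.311 ]
(-25, 50) n 0 floor 59 hi 0 zmed 0 world [0.4359 0.3605]
(25, -50) n 18 floor 42 hi 0 zmed 31.0 world [0.4987 0.2681]
(25, 0) n 30 floor 23 hi 0 zmed 76.0 world [0.4921 0.3176]
(25, 50) n 0 floor 28 hi 0 zmed 0 world [0.4854 0.3672]
((465.6588134765625, 316.94940185546875), (105.09134674072266, 154.2617950439453), 7.626689910888672)
[339.46805323 176.24075344]
```

View pics/w1c.png

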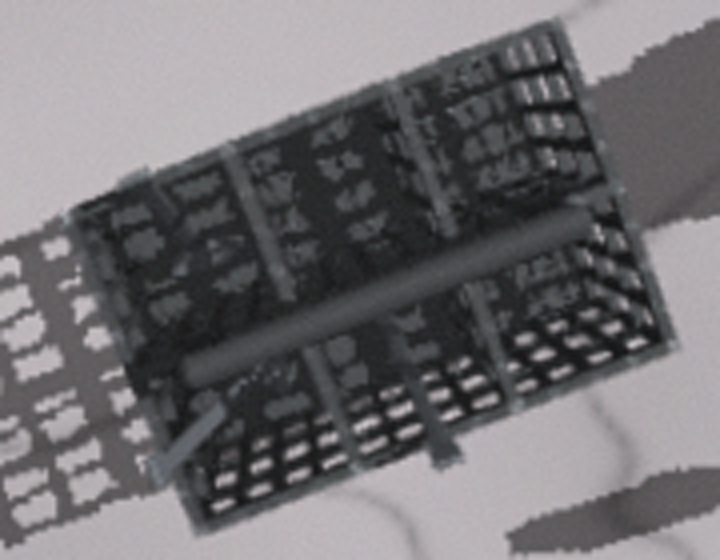

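Call:
carry_out --pt "-0.15 -0.4 0 0 1" --pt "-0.3 -0.8 0 0 1" --pt "-0.3 -1 0 0 1" --pt "-0.3 -1 0 0 1"

```text
clock: 2.75
position: [0.4923, 0.1232, 0.419]
ee_rot: [0.128, 0.992, 0.0, 0.001]
ft_force: [0.8, 1.3, 0.0]
grip_width: 1.001
grasp_force: 0.0
```

Call:
carry_out --pt "-0.15 -0.4 0.2 0 1" --pt "-0.35 -0.8 0.4 0 1" --pt "-0.37 -1 0.8 0 1" --pt "-0.37 -1 1 0 1" --pt "-0.37 -1 1 0 1"

```text
clock: 3.38
position: [0.5073, -0.0332, 0.2656]
ee_rot: [0.126, 0.992, -0.001, -0.003]
ft_force: [-0.5, 0.8, 0.7]
grip_width: 1.0
grasp_force: 0.0
```

```bash
cat >> h.py <<'E'
def yellow(p,f,lo=100):
    hsv=cv2.cvtColor(p['img'],cv2.COLOR_RGB2HSV)
    m=((hsv[...,0]>20)&(hsv[...,0]<35)&(hsv[...,1]>130)&(hsv[...,2]>60)&(p['depth']>0)).astype(np.uint8)
    n,l,st,c=cv2.connectedComponentsWithStats(m)
    for i in range(1,n):
        if st[i,4]<lo: continue
        v,u=np.nonzero(l==i);X=f(p,u,v)
        r=cv2.minAreaRect((X[:,:2]*1e3).astype(np.float32));print('yel',st[i],'z',np.round(np.percentile(X[:,2],[2,50,98]),3),r,np.round(cv2.boxPoints(r)).tolist())
E
python3 - <<'E'
from h import *
delta([0.5003,-0.0702,0.028],-14.36)
p=camera('wrist'); yellow(p,fish)
E
```

```text
clock 3.38 pos [ 0.507 -0.033  0.266] yaw 165.5 delta [-0.026 -0.248  1.584] spin -0.0034753642595205746 grip 1.0 f 0.0 j7 1.32
yel [ 275  204   19   94 1486] z [0.011 0.015 0.017] ((545.0892944335938, -79.76866149902344), (18.60689926147461, 107.57365417480469), 74.63672637939453) [[491.0, -74.0], [594.0, -103.0], [599.0, -85.0], [496.0, -57.0]]
yel [140 264  39  59 845] z [0.006 0.015 0.017] ((516.8176879882812, -185.02777099609375), (68.42388916015625, 199.19680786132812), 35.411930084228516) [[431.0, -124.0], [547.0, -286.0], [602.0, -246.0], [487.0, -84.0]]
yel [ 51 303  55  55 745] z [0.005 0.015 0.018] ((558.0401000976562, -255.3184051513672), (98.64400482177734, 348.50909423828125), 10.640396118164062) [[477.0, -93.0], [542.0, -436.0], [639.0, -417.0], [574.0, -75.0]]
```

Call:
carry_out --pt "-0.02 -0.24 0.3 0 0" --pt "-0.02 -0.24 0.7 0 0" --pt "-0.02 -0.24 1 0 0" --pt "-0.02 -0.24 1 0 0" --pt "-0.02 -0.24 1 0 0"

```text
clock: 4.05
position: [0.5049, -0.0691, 0.1212]
ee_rot: [0.126, 0.992, 0.0, 0.002]
ft_force: [-0.1, 0.0, 0.2]
grip_width: 0.5
grasp_force: 0.0
```

Run:
```python
from h import *
delta([0.4995,-0.0691,0.029],-14.4)
```

```text
clock 4.05 pos [ 0.505 -0.069  0.121] yaw 165.6 delta [ 0.037 -0.01   0.615] spin -0.0014280730672737718 grip 0.5 f 0.0 j7 1.45
```

Call:
carry_out --pt "0.03 0 0.25 0 0" --pt "0.03 0 0.5 0 0" --pt "0.03 0 0.58 0 0" --pt "0.03 0 0.58 0 0" --pt "0.03 0 0.58 0 -1" --pt "0.03 0 0.58 0 -1" --pt "0.03 0 0.58 0 -1" --pt "0.03 0 0.58 0 -1" --pt "0.03 0 0.58 0 -1" --force 20

```text
clock: 5.18
position: [0.4997, -0.0689, 0.033]
ee_rot: [0.127, 0.992, 0.0, 0.001]
ft_force: [-1.1, 0.8, 8.0]
grip_width: 0.201
grasp_force: 21.2
```

Call:
carry_out --pt "0 0 -0.1 0 -1" --pt "0 0 -0.5 0 -1" --pt "0 0 -0.9 0 -1" --pt "0 0 -1 0 -1" --pt "0 0 -1 0 -1" --pt "0 0 -1 0 -1"

```text
clock: 5.92
position: [0.4974, -0.0689, 0.1799]
ee_rot: [0.127, 0.992, -0.0, -0.001]
ft_force: [0.6, 0.5, -0.7]
grip_width: 0.197
grasp_force: 20.3
```

Run:
```python
from h import *
delta([0.4995,-0.0691,0.45],-14.4)
p=camera('wrist');yellow(p,fish)
o=manip.get_obs();print(o['torque'],o['ft_force'])
save(p,'w2')
```

```text
clock 5.92 pos [ 0.497 -0.069  0.18 ] yaw 165.5 delta [-1.000e-02  1.000e-03 -1.801e+00] spin -0.004705169779402733 grip 0.197 f 20.3 j7 1.42
yel [ 298  293   41  121 4272] z [0.156 0.162 0.164] ((588.9198608398438, -88.48428344726562), (19.704761505126953, 207.37838745117188), 78.78115844726562) [[485.0, -78.0], [689.0, -118.0], [693.0, -99.0], [489.0, -59.0]]
yel [ 135  295   47   62 1134] z [0.007 0.015 0.017] ((509.5217590332031, -191.0486297607422), (58.75933837890625, 173.67152404785156), 40.47929000854492) [[431.0, -144.0], [544.0, -276.0], [588.0, -238.0], [475.0, -106.0]]
yel [  34  335   64   68 1082] z [0.004 0.014 0.017] ((553.60498046875, -266.4876708984375), (96.9659194946289, 319.9388122558594), 12.836566925048828) [[471.0, -121.0], [542.0, -433.0], [636.0, -412.0], [565.0, -100.0]]
[0.00807116 0.03434633 0.0162195 ] [ 0.69246883 -0.21950996 -0.70835453]
```

View pics/w2.png

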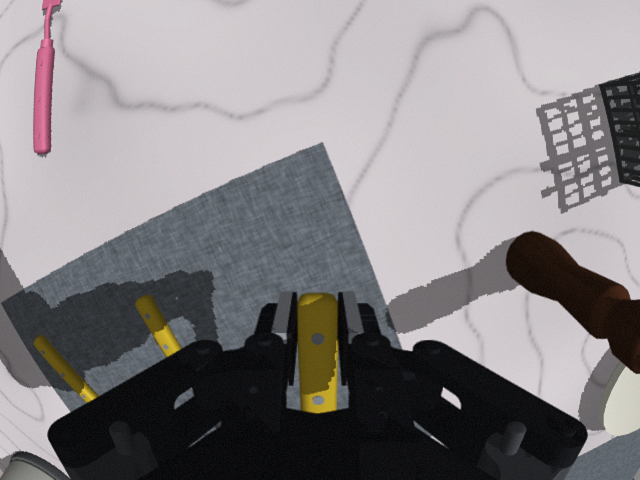

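Call:
carry_out --pt "0 0 0.4 0 -1" --pt "0 0 0.8 0 -1" --pt "0 0 0.95 0 -1" --pt "0 0 0.95 0 -0.62" --pt "0 0 0.95 0 -0.62" --pt "0 0 0.95 0 -0.62"

```text
clock: 6.72
position: [0.499, -0.0689, 0.0398]
ee_rot: [0.127, 0.992, 0.0, 0.001]
ft_force: [-0.7, 0.1, 0.7]
grip_width: 0.202
grasp_force: 21.2
```

Call:
carry_out --pt "0 0 0 0 -0.605" --pt "0 0 0 0 -0.605"

```text
clock: 6.98
position: [0.4986, -0.0689, 0.0392]
ee_rot: [0.127, 0.992, 0.0, 0.0]
ft_force: [-0.3, 0.3, -0.5]
grip_width: 0.199
grasp_force: 21.2
```

Call:
carry_out --pt "0 0 0 0 -0.597" --pt "0 0 0 0 -0.597"

```text
clock: 7.22
position: [0.4983, -0.069, 0.0388]
ee_rot: [0.127, 0.992, 0.0, 0.0]
ft_force: [0.3, -0.0, -0.1]
grip_width: 0.204
grasp_force: 17.5
```

Call:
carry_out --pt "0 0 0 0 -0.59" --pt "0 0 0 0 -0.59"

```text
clock: 7.48
position: [0.4983, -0.069, 0.0388]
ee_rot: [0.127, 0.992, 0.0, -0.0]
ft_force: [-0.3, 0.8, 0.4]
grip_width: 0.201
grasp_force: 10.9
```

Call:
carry_out --pt "0 0 0 0 -0.584" --pt "0 0 -0.03 0 -0.583" --pt "0 0 -0.06 0 -0.582" --pt "0 0 -0.1 0 -0.582" --pt "0 0 -0.15 0 -0.582" --pt "0 0 -0.2 0 -0.582" --pt "0 0 -0.2 0 -0.582"

```text
clock: 8.35
position: [0.4988, -0.0689, 0.0695]
ee_rot: [0.127, 0.992, 0.0, 0.001]
ft_force: [0.1, 0.2, -0.6]
grip_width: 0.21
grasp_force: 3.3
```

Run:
```python
from h import *
delta([0.4995,-0.0691,0.45],-14.4)
p=camera('wrist');yellow(p,fish,1500)
```

```text
clock 8.35 pos [ 0.499 -0.069  0.07 ] yaw 165.5 delta [-8.000e-03  2.000e-03 -2.537e+00] spin -0.004713579819568281 grip 0.21 f 3.3 j7 1.49
yel [ 297  292   41  122 4272] z [0.038 0.048 0.054] ((532.7710571289062, -77.9181137084961), (23.179643630981445, 92.658447265625), 76.43694305419922) [[485.0, -78.0], [575.0, -100.0], [581.0, -78.0], [490.0, -56.0]]
```

Call:
carry_out --pt "0 0 -0.1 0 -0.582" --pt "0 0 -0.2 0 -0.582" --pt "0 0 -0.3 0 -0.582" --pt "0 0 -0.4 0 -0.582" --pt "0 0 -0.5 0 -0.582" --pt "0 0 -0.6 0 -0.582" --pt "0 0 -0.7 0 -0.582" --pt "0 0 -0.8 0 -0.582" --pt "0 0 -0.9 0 -0.582" --pt "0 0 -1 0 -0.582" --pt "0 0 -1 0 -0.582"

```text
clock: 9.78
position: [0.4989, -0.069, 0.22]
ee_rot: [0.127, 0.992, 0.0, 0.001]
ft_force: [0.4, 0.0, -0.9]
grip_width: 0.208
grasp_force: 2.8
```

Run:
```python
from h import *
delta([0.4995,-0.0691,0.45],-14.4)
p=camera('wrist');yellow(p,fish,1000);save(p,'w3')
p=camera('scene');yellow(p,unproj,60)
```

```text
clock 9.78 pos [ 0.499 -0.069  0.22 ] yaw 165.5 delta [-7.000e-03  1.000e-03 -1.533e+00] spin -0.004751247108706025 grip 0.208 f 2.8 j7 1.4
yel [ 296  260   43   56 1847] z [0.117 0.201 0.204] ((540.1259765625, -76.47086334228516), (34.87236022949219, 108.69091033935547), 69.03885650634766) [[483.0, -73.0], [585.0, -112.0], [597.0, -80.0], [496.0, -41.0]]
yel [ 151  277   49   69 1174] z [0.007 0.015 0.017] ((517.6184692382812, -195.20751953125), (72.2027359008789, 189.97991943359375), 44.02705383300781) [[426.0, -152.0], [558.0, -289.0], [610.0, -238.0], [478.0, -102.0]]
yel [  51  318   62   67 1030] z [0.005 0.015 0.017] ((587.606689453125, -401.1875), (104.40302276611328, 32.69999694824219), 22.866674423217773) [[533.0, -406.0], [546.0, -437.0], [642.0, -396.0], [629.0, -366.0]]
yel [117  86   9  11  74] z [0.237 0.251 0.265] ((647.9376831054688, -715.231689453125), (19.216398239135742, 22.746837615966797), 81.28921508789062) [[635.0, -723.0], [658.0, -726.0], [661.0, -707.0], [638.0, -704.0]]
yel [142  89  14  24 220] z [0.226 0.246 0.264] ((605.0984497070312, -635.6242065429688
[... 950 characters left out ...]
.0], [508.0, -76.0], [522.0, -68.0], [512.0, -49.0]]
yel [240 209  24  22 135] z [0.005 0.014 0.02 ] ((573.8269653320312, -236.24224853515625), (96.0941162109375, 25.621606826782227), 12.836553573608398) [[524.0, -234.0], [530.0, -259.0], [624.0, -238.0], [618.0, -213.0]]
yel [596 320  44  35 821] z [0.041 0.063 0.075] ((124.35037231445312, 710.8695068359375), (87.2874755859375, 110.29203033447266), 8.811545372009277) [[73.0, 759.0], [90.0, 650.0], [176.0, 663.0], [159.0, 772.0]]
yel [472 340  25  24 467] z [0.089 0.099 0.103] ((446.3752136230469, 502.7620849609375), (55.679588317871094, 55.863739013671875), 22.711074829101562) [[410.0, 518.0], [431.0, 466.0], [483.0, 488.0], [461.0, 539.0]]
```

Call:
carry_out --pt "0 0 0 0 -0.62" --pt "0 0 -0.1 0 -0.62" --pt "0 0 -0.4 0 -0.62" --pt "0 0 -0.7 0 -0.62" --pt "0 0 -1 0 -0.62" --pt "0 0 -1 0 -0.62"

```text
clock: 10.62
position: [0.4994, -0.0693, 0.3729]
ee_rot: [0.127, 0.992, 0.001, 0.003]
ft_force: [0.1, 0.6, -0.9]
grip_width: 0.201
grasp_force: 19.7
```

Call:
carry_out --pt "0.03 0.1 -0.2 0 -0.62" --pt "0.1 0.3 -0.4 0 -0.62" --pt "0.18 0.55 -0.53 0 -0.62" --pt "0.25 0.8 -0.53 0 -0.62" --pt "0.27 0.95 -0.53 0 -0.62"

```text
clock: 11.25
position: [0.4944, 0.0812, 0.4481]
ee_rot: [0.125, 0.992, 0.0, -0.0]
ft_force: [0.3, -0.3, -0.4]
grip_width: 0.2
grasp_force: 19.7
```

Call:
carry_out --pt "0.1 0.3 0 0 -0.62" --pt "0.18 0.6 0 0 -0.62" --pt "0.25 0.8 0 0 -0.62" --pt "0.27 0.95 0 0 -0.62" --pt "0.27 0.95 0 0 -0.62"

```text
clock: 11.88
position: [0.4915, 0.2284, 0.4475]
ee_rot: [0.126, 0.992, -0.0, -0.001]
ft_force: [0.4, -0.4, 0.3]
grip_width: 0.198
grasp_force: 19.7
```

```bash
cat >> h.py <<'E'
def hang(name='scene'):
    """axis of the yellow handle hanging under the TCP; extrapolate to tip"""
    o=manip.get_obs();P=o['position'];p=camera(name)
    hsv=cv2.cvtColor(p['img'],cv2.COLOR_RGB2HSV)
    m=(hsv[...,0]>20)&(hsv[...,0]<35)&(hsv[...,1]>110)&(hsv[...,2]>50)&(p['depth']>0)
    v,u=np.nonzero(m);X=(fish if name=='wrist' else unproj)(p,u,v)
    X=X[(np.hypot(*(X[:,:2]-P[:2]).T)<.08)&(X[:,2]<P[2]+.02)&(X[:,2]>P[2]-.16)]
    if len(X)<20: print('few',len(X));return
    A=np.c_[X[:,2]-P[2],np.ones(len(X))];c=np.linalg.lstsq(A,X[:,:2],rcond=None)[0]
    zt=np.percentile(X[:,2],98);tip=c[0]*(zt-.205-P[2])+c[1]
    print(name,len(X),'z',np.round([X[:,2].min(),zt],3),'slope',np.round(c[0],3),'offset tip from TCP',np.round(tip-P[:2],4),'tip z',round(zt-.205,3))
E
python3 - <<'E'
from h import *
delta([0.4846,0.3686,0.45],7.65)
hang('scene');hang('top');hang('wrist')
E
```

```text
clock 11.88 pos [0.491 0.228 0.448] yaw 165.6 delta [ 0.277  0.893 -0.017] spin -0.7361053027747999 grip 0.198 f 19.7 j7 0.82
scene 165 z [0.335 0.413] slope [-0.218  0.048] offset tip from TCP [ 0.0499 -0.0059] tip z 0.208
few 11
wrist 1833 z [0.29  0.433] slope [-0.134  0.034] offset tip from TCP [ 0.0191 -0.005 ] tip z 0.228
```

Call:
carry_out --pt "0.2 0.15 0 -0.2 -0.62" --pt "0.4 0.3 0 -0.5 -0.62" --pt "0.6 0.5 0 -0.74 -0.62" --pt "0.8 0.68 0 -0.74 -0.62" --pt "0.8 0.68 0 -0.74 -0.62" --pt "0.8 0.68 0 -0.74 -0.62"

```text
clock: 12.78
position: [0.4019, 0.3547, 0.4486]
ee_rot: [-0.066, 0.998, -0.0, 0.0]
ft_force: [0.6, -0.2, -0.4]
grip_width: 0.201
grasp_force: 19.7
```

Run:
```python
from h import *
delta([0.400,0.3574,0.33],7.65)
hang('wrist');hang('scene')
p=camera('scene')
P=manip.get_obs()['position'];q=proj(p,P-[0,0,.1]).astype(int);print(q,proj(p,[.435,.362,.115]))
a=max(0,q[0]-90);b=max(0,q[1]-70)
cv2.imwrite('pics/s4.png',cv2.resize(p['img'][b:b+150,a:a+180],None,fx=4,fy=4,interpolation=cv2.INTER_CUBIC)[:,:,::-1])
print(a,b)
```

```text
clock 12.78 pos [0.402 0.355 0.449] yaw -172.5 delta [0.011 0.019 0.791] spin -0.0036864669778196913 grip 0.201 f 19.7 j7 0.9
wrist 1845 z [0.291 0.433] slope [-0.138 -0.018] offset tip from TCP [0.0196 0.0022] tip z 0.228
scene 264 z [0.336 0.433] slope [-0.231 -0.048] offset tip from TCP [0.0478 0.0102] tip z 0.228
[474 245] [441.99370883 305.9822141 ]
384 175
```

View pics/s4.png

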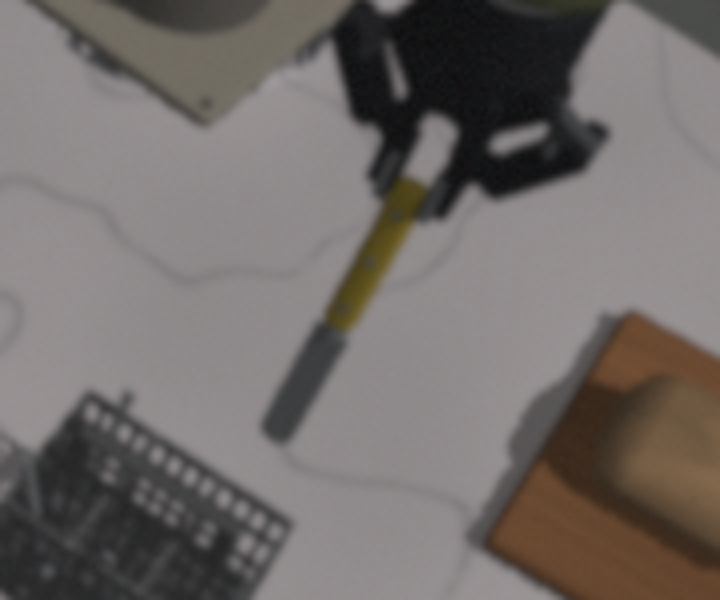

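Run:
```python
from h import *
p=camera('scene')
for u,v in((454,283),(455,281),(458,274),(470,254),(480,235)):print(u,v,np.round(unproj(p,u,v),3))
```

```text
454 283 [0.44  0.364 0.243]
455 281 [0.439 0.363 0.251]
458 274 [0.436 0.361 0.275]
470 254 [0.423 0.361 0.345]
480 235 [0.41  0.358 0.399]
```

Call:
carry_out --pt "-0.02 0 0.2 0 -0.62" --pt "-0.02 0 0.4 0 -0.62" --pt "-0.02 0 0.6 0 -0.62" --pt "-0.02 0 0.8 0 -0.62" --pt "-0.02 0 1 0 -0.62" --pt "-0.02 0 1 0 -0.62"

```text
clock: 13.72
position: [0.4036, 0.3553, 0.2966]
ee_rot: [-0.066, 0.998, -0.001, -0.001]
ft_force: [-1.0, -0.2, 0.3]
grip_width: 0.199
grasp_force: 19.7
```

Call:
carry_out --pt "0 0 0.15 0 -0.62" --pt "0 0 0.3 0 -0.62" --pt "0 0 0.4 0 -0.62" --pt "0 0 0.4 0 -0.62"

```text
clock: 14.22
position: [0.404, 0.3563, 0.2383]
ee_rot: [-0.067, 0.998, -0.0, -0.0]
ft_force: [0.2, 0.2, -0.9]
grip_width: 0.205
grasp_force: 19.7
```

Run:
```python
from h import *
delta([0.435,0.362,0.22],7.65)
print(manip.get_obs()['ft_force'])
hang('wrist');hang('scene')
```

```text
clock 14.22 pos [0.404 0.356 0.238] yaw -172.4 delta [-0.21   0.01   0.122] spin -0.00037145809804997045 grip 0.205 f 19.7 j7 0.9
[ 0.2126607   0.15699132 -0.8917583 ]
wrist 1877 z [0.079 0.223] slope [-0.159 -0.023] offset tip from TCP [0.0238 0.0032] tip z 0.018
scene 174 z [0.128 0.223] slope [-0.242 -0.047] offset tip from TCP [0.0492 0.0101] tip z 0.018
```

Call:
carry_out --pt "0 0 0.06 0 -0.62" --pt "0 0 0.06 0 -0.62" --pt "0 0 0.06 0 -0.2" --pt "0 0 0.06 0 0" --pt "0 0 -0.2 0 0" --pt "0 0 -0.6 0 0" --pt "0 0 -0.8 0 0" --pt "0 0 -0.8 0 0"

```text
clock: 15.32
position: [0.4046, 0.3571, 0.3612]
ee_rot: [-0.067, 0.998, 0.002, 0.002]
ft_force: [-0.7, 0.4, 0.2]
grip_width: 0.505
grasp_force: 0.0
```

Run:
```python
from h import *
delta([0.435,0.362,0.44],7.3)
p=camera('scene')
hsv=cv2.cvtColor(p['img'],cv2.COLOR_RGB2HSV)
m=(hsv[...,0]>20)&(hsv[...,0]<35)&(hsv[...,1]>110)&(hsv[...,2]>50)&(p['depth']>0)
v,u=np.nonzero(m);X=unproj(p,u,v);L=(X[:,:2]-BC)@BR
k=(abs(L)<[.13,.13]).all(1)&(X[:,2]>.1);k&=L[:,1]<.12;Z=X[k,2];print(k.sum(),np.percentile(Z,[2,98]).round(3))
A=np.c_[Z,np.ones(len(Z))];c=np.linalg.lstsq(A,L[k],rcond=None)[0];print('slope',c[0],'local at z=.005',c[0]*.005+c[1],'at .2',c[0]*.2+c[1])
```

```text
clock 15.32 pos [0.405 0.357 0.361] yaw -172.3 delta [-0.207  0.007 -0.525] spin 0.011757905601340705 grip 0.505 f 0.0 j7 0.9
165 [0.112 0.205]
slope [-0.2466197  -0.00202842] local at z=.005 [-0.00694665  0.0519123 ] at .2 [-0.05503749  0.05151676]
```

Call:
carry_out --pt "-0.03 -0.4 0 0 0" --pt "-0.05 -0.8 0 0 0" --pt "-0.06 -1 0 0 0" --pt "-0.06 -1 0 0 0"

```text
clock: 15.88
position: [0.4332, 0.2064, 0.3575]
ee_rot: [-0.065, 0.998, -0.0, -0.0]
ft_force: [0.4, 1.8, 0.6]
grip_width: 0.496
grasp_force: 0.0
```

Call:
carry_out --pt "-0.03 -0.4 0 0 0" --pt "-0.05 -0.8 0 0 0" --pt "-0.06 -1 0 0 0" --pt "-0.06 -1 0 0 0"

```text
clock: 16.38
position: [0.4618, 0.0602, 0.3576]
ee_rot: [-0.065, 0.998, -0.0, -0.0]
ft_force: [-0.9, 1.1, -0.6]
grip_width: 0.501
grasp_force: 0.0
```

Call:
carry_out --pt "-0.03 -0.4 0.1 0 0" --pt "-0.05 -0.8 0.3 0 0" --pt "-0.06 -1 0.5 0 0" --pt "-0.06 -1 0.5 0 0"

```text
clock: 16.88
position: [0.4896, -0.0865, 0.2804]
ee_rot: [-0.066, 0.998, -0.0, -0.003]
ft_force: [-0.7, 0.1, -0.3]
grip_width: 0.504
grasp_force: 0.0
```

Call:
carry_out --pt "-0.03 -0.4 0.2 0 0" --pt "-0.05 -0.8 0.4 0 0" --pt "-0.06 -1 0.5 0 0" --pt "-0.06 -1 0.5 0 0" --pt "-0.06 -1 0.5 0 0"

```text
clock: 17.5
position: [0.5206, -0.2309, 0.2083]
ee_rot: [-0.068, 0.998, 0.001, -0.0]
ft_force: [0.7, 0.7, 0.7]
grip_width: 0.501
grasp_force: 0.0
```

Run:
```python
from h import *
delta([0.5255,-0.2448,0.036],7.3)
p=camera('wrist');yellow(p,fish,700)
```

```text
clock 17.5 pos [ 0.521 -0.231  0.208] yaw -172.2 delta [-0.02  -0.097  1.148] spin 0.017129872247583458 grip 0.501 f 0.0 j7 2.18
yel [ 117  213   51  100 1729] z [0.007 0.015 0.017] ((587.6159057617188, -398.96826171875), (103.73779296875, 26.574481964111328), 22.79201889038086) [[535.0, -407.0], [545.0, -431.0], [641.0, -391.0], [630.0, -367.0]]
yel [ 292  216   21  108 1942] z [0.011 0.015 0.017] ((570.2112426757812, -238.15936279296875), (103.99365234375, 18.58492088317871), 7.614208698272705) [[517.0, -236.0], [520.0, -254.0], [623.0, -240.0], [621.0, -222.0]]
```

Call:
carry_out --pt "-0.02 -0.09 0.3 0 0" --pt "-0.02 -0.09 0.6 0 0" --pt "-0.02 -0.09 0.85 0 0" --pt "-0.02 -0.09 0.85 0 0" --pt "-0.02 -0.09 0.85 0 0"

```text
clock: 18.18
position: [0.5257, -0.2458, 0.0827]
ee_rot: [-0.067, 0.998, -0.0, 0.001]
ft_force: [-0.5, 1.0, -0.0]
grip_width: 0.501
grasp_force: 0.0
```

Run:
```python
from h import *
delta([0.5247,-0.2448,0.036],7.5)
```

```text
clock 18.18 pos [ 0.526 -0.246  0.083] yaw -172.3 delta [0.006 0.007 0.311] spin 0.0076247219126571505 grip 0.501 f 0.0 j7 2.29
```

Call:
carry_out --pt "0 0 0.15 0 0" --pt "0 0 0.29 0 0" --pt "0 0 0.29 0 0" --pt "0 0 0.29 0 -0.55" --pt "0 0 0.29 0 -0.582" --pt "0 0 0.29 0 -0.582" --pt "0 0 0.29 0 -0.582"

```text
clock: 19.05
position: [0.5248, -0.2466, 0.0378]
ee_rot: [-0.067, 0.998, -0.0, 0.001]
ft_force: [0.6, 0.1, 2.5]
grip_width: 0.209
grasp_force: 1.9
```

Call:
carry_out --pt "0 0 -0.03 0 -0.583" --pt "0 0 -0.07 0 -0.583" --pt "0 0 -0.13 0 -0.583" --pt "0 0 -0.2 0 -0.583" --pt "0 0 -0.28 0 -0.583" --pt "0 0 -0.36 0 -0.583" --pt "0 0 -0.44 0 -0.583" --pt "0 0 -0.52 0 -0.583" --pt "0 0 -0.6 0 -0.583" --pt "0 0 -0.68 0 -0.583" --pt "0 0 -0.76 0 -0.583" --pt "0 0 -0.84 0 -0.583" --pt "0 0 -0.92 0 -0.583" --pt "0 0 -1 0 -0.583" --pt "0 0 -1 0 -0.583"

```text
clock: 20.92
position: [0.5248, -0.2466, 0.1883]
ee_rot: [-0.067, 0.998, -0.0, 0.001]
ft_force: [-0.7, -0.4, -0.4]
grip_width: 0.206
grasp_force: 0.0
```

Run:
```python
from h import *
delta([0.435,0.362,0.44],7.3)
hang('wrist');hang('scene')
```

```text
clock 20.93 pos [ 0.525 -0.247  0.188] yaw -172.3 delta [ 0.05  4.1  -1.68] spin 0.011889393988080125 grip 0.206 f 0.0 j7 2.23
few 0
few 0
```

Run:
```python
from h import *
p=camera('wrist');yellow(p,fish,700)
p=camera('top');yellow(p,unproj,60)
```

```text
yel [ 303  172   24  122 2441] z [0.011 0.015 0.017] ((534.3602905273438, -246.6798095703125), (108.29286193847656, 17.935943603515625), 8.706838607788086) [[479.0, -246.0], [482.0, -264.0], [589.0, -247.0], [587.0, -230.0]]
yel [ 121  216   54  107 1970] z [0.007 0.015 0.017] ((587.1572875976562, -398.70269775390625), (103.22221374511719, 25.708553314208984), 22.773967742919922) [[535.0, -407.0], [545.0, -431.0], [640.0, -391.0], [630.0, -367.0]]
yel [588 140  47  20 558] z [0.225 0.248 0.273] ((836.445068359375, -989.1463623046875), (50.04094696044922, 824.4041748046875), 25.61035919189453) [[636.0, -628.0], [992.0, -1372.0], [1037.0, -1350.0], [681.0, -607.0]]
yel [630 161  10  14 108] z [0.231 0.247 0.258] ((789.4201049804688, -1052.443115234375), (28.076858520507812, 744.4259643554688), 23.829097747802734) [[626.0, -718.0], [927.0, -1399.0], [953.0, -1387.0], [652.0, -706.0]]
yel [582 168  24  26 394] z [0.187 0.249 0.265] ((627.2561645507812, -654.4585571289062), (59.8142204284668, 95.35105895996094), 26.95507049560547) [[579.0, -626.0], [622.0, -711.0], [676.0, -683.0], [632.0
[... 169 characters left out ...]
 -690.0], [600.0, -690.0], [600.0, -667.0], [571.0, -666.0]]
yel [ 98 236  27  24 489] z [0.087 0.099 0.103] ((444.6734619140625, 497.91204833984375), (58.6025390625, 57.23253631591797), 42.823150634765625) [[404.0, 499.0], [443.0, 457.0], [486.0, 497.0], [447.0, 539.0]]
yel [148 255  21  13 124] z [0.112 0.174 0.206] ((411.6986999511719, 350.7779846191406), (14.519462585449219, 32.64909744262695), 84.74336242675781) [[395.0, 345.0], [427.0, 342.0], [429.0, 357.0], [396.0, 360.0]]
yel [  1 354  52  26 977] z [0.033 0.062 0.074] ((54.481353759765625, 996.5208740234375), (64.08023071289062, 715.0115356445312), 16.4504337310791) [[-77.0, 1330.0], [125.0, 645.0], [186.0, 663.0], [-16.0, 1348.0]]
```

Call:
carry_out --pt "0.1 0 0 -0.03 0" --pt "0.23 -0.01 0.3 -0.03 0" --pt "0.23 -0.01 0.6 -0.03 0" --pt "0.23 -0.01 0.9 -0.03 0" --pt "0.23 -0.01 1 -0.03 0" --pt "0.23 -0.01 1 -0.03 0" --pt "0.23 -0.01 1 -0.03 -0.55" --pt "0.23 -0.01 1 -0.03 -0.588" --pt "0.23 -0.01 1 -0.03 -0.588" --pt "0.23 -0.01 1 -0.03 -0.588"

```text
clock: 22.38
position: [0.4913, -0.2529, 0.0384]
ee_rot: [-0.075, 0.997, -0.0, 0.001]
ft_force: [-0.3, -0.5, 6.1]
grip_width: 0.206
grasp_force: 3.3
```

Run:
```python
from h import *
delta([0.4908,-0.2534,0.036],8.7)
p=camera('wrist');yellow(p,fish,1500)
```

```text
clock 22.38 pos [ 0.491 -0.253  0.038] yaw -171.4 delta [ 0.004 -0.003  0.016] spin -0.004706507100549592 grip 0.206 f 3.3 j7 2.36
yel [ 297  281   41  133 4692] z [0.01  0.015 0.017] ((517.7236328125, -248.8995361328125), (75.6865463256836, 18.9678955078125), 8.500462532043457) [[479.0, -245.0], [482.0, -264.0], [557.0, -253.0], [554.0, -234.0]]
yel [  23  323   66   91 2328] z [0.004 0.014 0.017] ((542.8094482421875, -366.0054931640625), (60.79294204711914, 148.86895751953125), 31.567840576171875) [[478.0, -318.0], [556.0, -445.0], [608.0, -414.0], [530.0, -287.0]]
```

Call:
carry_out --pt "0 0 -0.03 0 -0.589" --pt "0 0 -0.06 0 -0.589" --pt "0 0 -0.1 0 -0.589" --pt "0 0 -0.15 0 -0.589" --pt "0 0 -0.2 0 -0.589" --pt "0 0 -0.25 0 -0.589"

```text
clock: 23.18
position: [0.4904, -0.2524, 0.0754]
ee_rot: [-0.075, 0.997, 0.0, 0.0]
ft_force: [0.6, 0.3, -1.0]
grip_width: 0.207
grasp_force: 0.7
```

Run:
```python
from h import *
p=camera('wrist');yellow(p,fish,2000)
```

```text
yel [ 297  277   41  136 4659] z [0.036 0.047 0.053] ((522.8507690429688, -247.8597412109375), (90.65280151367188, 22.521644592285156), 9.819233894348145) [[476.0, -244.0], [480.0, -267.0], [569.0, -251.0], [566.0, -229.0]]
yel [  55  300   64   96 2267] z [0.005 0.015 0.017] ((546.7138061523438, -351.0425720214844), (72.18224334716797, 131.33071899414062), 25.871023178100586) [[486.0, -308.0], [543.0, -426.0], [608.0, -394.0], [551.0, -276.0]]
```

Call:
carry_out --pt "0 0 0 0 -0.591" --pt "0 0 -0.08 0 -0.592" --pt "0 0 -0.16 0 -0.592" --pt "0 0 -0.24 0 -0.592"

```text
clock: 23.72
position: [0.4905, -0.2526, 0.1119]
ee_rot: [-0.075, 0.997, -0.0, 0.0]
ft_force: [-0.2, 0.2, 0.1]
grip_width: 0.206
grasp_force: 0.0
```

Run:
```python
from h import *
p=camera('wrist');yellow(p,fish,2300)
```

```text
yel [ 303  221   30  146 3727] z [0.011 0.015 0.017] ((524.8165283203125, -246.509765625), (111.61343383789062, 18.331369400024414), 9.646976470947266) [[468.0, -247.0], [471.0, -265.0], [581.0, -246.0], [578.0, -228.0]]
```

Call:
carry_out --pt "0.065 0 0 -0.03 0" --pt "0.065 0 0.25 -0.03 0" --pt "0.065 0 0.5 -0.03 0" --pt "0.065 0 0.5 -0.03 0" --pt "0.065 0 0.5 -0.03 -0.8" --pt "0.065 0 0.5 -0.03 -0.8" --pt "0.065 0 0.5 -0.03 -0.8" --pt "0.065 0 0.47 -0.03 -0.8" --pt "0.065 0 0.45 -0.03 -0.62" --pt "0.065 0 0.45 -0.03 -0.6" --pt "0.065 0 0.45 -0.03 -0.59" --pt "0.065 0 0.45 -0.03 -0.59" --force 20

```text
clock: 25.28
position: [0.4806, -0.2538, 0.0431]
ee_rot: [-0.082, 0.997, 0.0, -0.0]
ft_force: [-0.8, 0.3, -0.9]
grip_width: 0.206
grasp_force: 6.2
```

Run:
```python
from h import *
p=camera('wrist');yellow(p,fish,2300)
```

```text
yel [ 297  280   41  134 4748] z [0.015 0.02  0.023] ((510.3996276855469, -248.70462036132812), (84.8448486328125, 19.5629940032959), 10.060840606689453) [[467.0, -246.0], [470.0, -266.0], [554.0, -251.0], [550.0, -232.0]]
```

Call:
carry_out --pt "0 0 -0.03 0 -0.589" --pt "0 0 -0.07 0 -0.588" --pt "0 0 -0.12 0 -0.588" --pt "0 0 -0.18 0 -0.588" --pt "0 0 -0.25 0 -0.588"

```text
clock: 25.95
position: [0.4807, -0.2539, 0.0816]
ee_rot: [-0.082, 0.997, 0.0, 0.0]
ft_force: [0.7, -0.4, -1.2]
grip_width: 0.208
grasp_force: 3.8
```

Run:
```python
from h import *
p=camera('wrist');yellow(p,fish,2300)
```

```text
yel [ 297  276   42  137 4652] z [0.04  0.054 0.061] ((522.3422241210938, -246.8695831298828), (112.09880065917969, 23.846084594726562), 10.653532028198242) [[465.0, -246.0], [469.0, -269.0], [580.0, -248.0], [575.0, -225.0]]
```

Tilting with a stable 3.8 N. Continue raising.

Call:
carry_out --pt "0 0 -0.08 0 -0.588" --pt "0 0 -0.16 0 -0.588" --pt "0 0 -0.24 0 -0.588" --pt "0 0 -0.32 0 -0.588" --pt "0 0 -0.4 0 -0.588" --pt "0 0 -0.48 0 -0.588"

```text
clock: 26.75
position: [0.4807, -0.2539, 0.1536]
ee_rot: [-0.082, 0.997, 0.0, 0.0]
ft_force: [1.6, -0.7, -0.9]
grip_width: 0.207
grasp_force: 2.7
```

Call:
carry_out --pt "0 0 -0.08 0 -0.588" --pt "0 0 -0.16 0 -0.588" --pt "0 0 -0.24 0 -0.588" --pt "0 0 -0.32 0 -0.588" --pt "0 0 -0.4 0 -0.588" --pt "0 0 -0.48 0 -0.588" --pt "0 0 -0.48 0 -0.588"

```text
clock: 27.62
position: [0.4811, -0.2541, 0.2257]
ee_rot: [-0.082, 0.997, -0.0, 0.001]
ft_force: [0.5, -0.2, -1.1]
grip_width: 0.208
grasp_force: 1.7
```

Run:
```python
from h import *
delta([.4,.3,.45],7.65)
p=camera('wrist');yellow(p,fish,2000);hang('wrist');hang('scene')
```

```text
clock 27.62 pos [ 0.481 -0.254  0.226] yaw -170.5 delta [-0.076  3.732 -1.497] spin 0.06029353706003159 grip 0.208 f 1.7 j7 2.25
yel [ 297  200   42   93 3097] z [0.115 0.193 0.208] ((503.0948181152344, -251.6461181640625), (107.67914581298828, 36.07822036743164), 10.241747856140137) [[447.0, -243.0], [453.0, -279.0], [559.0, -260.0], [553.0, -224.0]]
wrist 3315 z [0.108 0.207] slope [0.187 0.03 ] offset tip from TCP [-0.0562 -0.0092] tip z 0.002
scene 57 z [0.116 0.213] slope [0.172 0.105] offset tip from TCP [-0.0415 -0.0087] tip z 0.008
```

Call:
carry_out --pt "0 0 0 0 -0.61" --pt "0 0 -0.1 0 -0.62" --pt "0 0 -0.4 0 -0.62" --pt "0 0 -0.8 0 -0.62" --pt "0 0 -1 0 -0.62" --pt "0 0 -1 0 -0.62"

```text
clock: 28.52
position: [0.4813, -0.2545, 0.3779]
ee_rot: [-0.082, 0.997, -0.001, 0.002]
ft_force: [-0.1, 0.2, -0.7]
grip_width: 0.193
grasp_force: 7.2
```

Call:
carry_out --pt "-0.05 0.2 -0.2 0 -0.62" --pt "-0.1 0.5 -0.4 0 -0.62" --pt "-0.17 0.8 -0.48 0 -0.62" --pt "-0.23 1 -0.48 0.06 -0.62" --pt "-0.23 1 -0.48 0.06 -0.62"

```text
clock: 29.15
position: [0.4903, -0.0974, 0.4461]
ee_rot: [-0.069, 0.998, 0.0, -0.001]
ft_force: [0.4, -0.4, -0.9]
grip_width: 0.191
grasp_force: 7.3
```

Call:
carry_out --pt "-0.08 0.4 0 0 -0.62" --pt "-0.16 0.7 0 0 -0.62" --pt "-0.23 1 0 0 -0.62" --pt "-0.23 1 0 0 -0.62"

```text
clock: 29.65
position: [0.5042, 0.0562, 0.4455]
ee_rot: [-0.07, 0.998, -0.0, -0.001]
ft_force: [-0.5, -0.9, -0.9]
grip_width: 0.194
grasp_force: 7.3
```

Call:
carry_out --pt "-0.08 0.4 0 0 -0.62" --pt "-0.16 0.7 0 0 -0.62" --pt "-0.23 1 0 0 -0.62" --pt "-0.23 1 0 0 -0.62"

```text
clock: 30.15
position: [0.5183, 0.2088, 0.4452]
ee_rot: [-0.069, 0.998, -0.0, -0.001]
ft_force: [0.2, -1.0, -0.8]
grip_width: 0.193
grasp_force: 6.5
```

Call:
carry_out --pt "-0.08 0.4 0 0 -0.62" --pt "-0.16 0.7 0 0 -0.62" --pt "-0.2 1 0 0 -0.62" --pt "-0.2 1 0 0 -0.62" --pt "-0.2 1 0 0 -0.62"

```text
clock: 30.78
position: [0.5293, 0.3568, 0.4469]
ee_rot: [-0.066, 0.998, -0.001, 0.0]
ft_force: [0.1, -0.2, 0.9]
grip_width: 0.192
grasp_force: 0.0
```

Run:
```python
from h import *
delta([.518,.373,.45],7.65)
hang('wrist');hang('scene')
p=camera('scene')
P=manip.get_obs()['position'];q=proj(p,P-[0,0,.1]).astype(int)
a=max(0,q[0]-70);b=max(0,q[1]-60)
save(p,'s5f');cv2.imwrite('pics/s5.png',cv2.resize(p['img'][b:b+130,a:a+170],None,fx=4,fy=4,interpolation=cv2.INTER_CUBIC)[:,:,::-1])
print(a,b,proj(p,P))
np.save('s5d.npy',p['depth'])
v,u=np.mgrid[0:480,0:640];v=v.ravel();u=u.ravel();X=unproj(p,u,v);k=(p['depth'][v,u]>0)&(X[:,2]>.2)&(X[:,2]<P[2]-.09)&(np.hypot(*(X[:,:2]-P[:2]).T)<.1)
X=X[k]
for z in np.arange(.2,.36,.02):
    s=X[(X[:,2]>=z)&(X[:,2]<z+.02)]
    if len(s):print(round(z,2),len(s),s[:,2].min().round(3),np.round(s.mean(0)[:2]-P[:2],4),np.round(np.ptp(s[:,:2],axis=0),3))
```

```text
clock 30.77 pos [0.529 0.357 0.447] yaw -172.5 delta [ 0.061  0.117 -0.021] spin -0.0045254907851358436 grip 0.192 f 0.0 j7 1.08
few 0
few 0
367 222 [449.03474231 256.42278423]
```

View pics/s5.png

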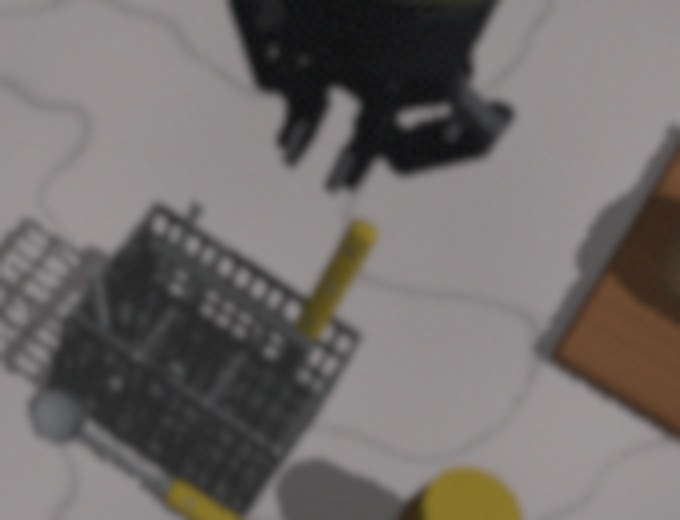

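Run:
```python
from h import *
p=camera('wrist');yellow(p,fish,300)
t=camera('top');yellow(t,unproj,60)
s=camera('scene');yellow(s,unproj,60)
cv2.imwrite('pics/t6.png',cv2.resize(t['img'][160:290,90:290],None,fx=3,fy=3,interpolation=cv2.INTER_CUBIC)[:,:,::-1])
for b in boxes_of('jam_jar',t)[:1]+boxes_of('pepper_mill',t)[:1]: print(b['position'],b['conf'])
```

```text
yel [534   0  58  17 626] z [0.032 0.056 0.072] ((-98.61602783203125, 1064.4765625), (53.895076751708984, 957.8010864257812), 35.76142501831055) [[-400.0, 1437.0], [159.0, 660.0], [203.0, 692.0], [-357.0, 1469.0]]
yel [323  74  20  40 581] z [0.112 0.182 0.205] ((410.0078430175781, 357.2283020019531), (33.61003875732422, 17.735517501831055), 5.857531547546387) [[392.0, 364.0], [394.0, 347.0], [428.0, 350.0], [426.0, 368.0]]
yel [ 414  122   44   45 1564] z [0.091 0.099 0.101] ((442.30126953125, 500.4385986328125), (57.6201171875, 58.74652099609375), 41.00465774536133) [[401.0, 504.0], [440.0, 459.0], [483.0, 497.0], [445.0, 542.0]]
yel [326 175  58  12 399] z [0.012 0.016 0.02 ] ((515.189453125, 411.3565368652344), (16.552871704101562, 86.37126922607422), 10.003097534179688) [[500.0, 452.0], [515.0, 367.0], [531.0, 370.0], [516.0, 455.0]]
yel [588 140  47  20 554] z [0.225 0.248 0.273] ((836.5012817382812, -989.2635498046875), (49.84089660644531, 823.9266967773438), 25.623960494995117) [[636.0, -629.0], [992.0, -1371.0], [1037.0, -1350.0], [681.0, -607.0]]
yel [630 161  10  14 108] z
[... 2787 characters left out ...]
0]]
yel [594 319  46  36 865] z [0.039 0.062 0.074] ((138.4059295654297, 720.0570068359375), (74.13607788085938, 123.23396301269531), 29.146270751953125) [[76.0, 756.0], [136.0, 648.0], [201.0, 684.0], [141.0, 792.0]]
yel [471 340  26  24 472] z [0.088 0.099 0.103] ((445.48773193359375, 503.2900390625), (55.21002197265625, 56.473114013671875), 86.05509185791016) [[415.0, 478.0], [472.0, 474.0], [476.0, 529.0], [419.0, 533.0]]
yel [409 342  35  26 213] z [0.007 0.016 0.021] ((517.5698852539062, 405.9308166503906), (22.32257652282715, 98.7781982421875), 5.180849552154541) [[502.0, 454.0], [511.0, 356.0], [533.0, 358.0], [524.0, 456.0]]
[0.4376, 0.4868, 0.094] 0.56
[0.5688, 0.1145, 0.1557] 0.84
```

View pics/t6.png

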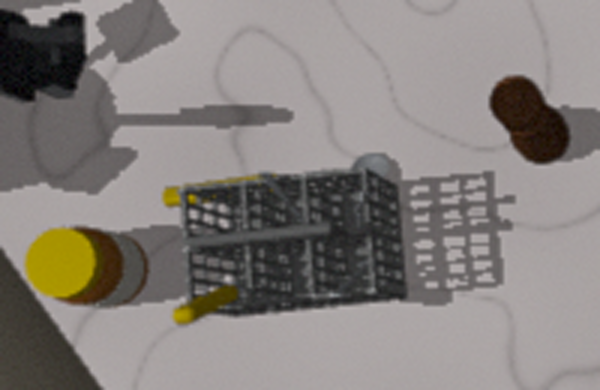

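Call:
carry_out --pt "0.03 0.3 0 0.35 0" --pt "0.05 0.56 0 0.7 0" --pt "0.05 0.56 0 1 0" --pt "0.05 0.56 0 1 0"

```text
clock: 31.68
position: [0.5095, 0.4413, 0.4466]
ee_rot: [0.193, 0.981, -0.0, 0.0]
ft_force: [0.0, -0.1, 0.8]
grip_width: 0.498
grasp_force: 0.0
```

Call:
carry_out --pt "0 0 0.25 0.35 0" --pt "0 0 0.5 0.7 0" --pt "0 0 0.8 1 0" --pt "0 0 0.9 1 0"

```text
clock: 32.17
position: [0.5091, 0.44, 0.3095]
ee_rot: [0.44, 0.898, -0.002, -0.001]
ft_force: [-0.4, -0.2, 0.4]
grip_width: 0.501
grasp_force: 0.0
```

Call:
carry_out --pt "0 0 0.25 0.35 0" --pt "0 0 0.5 0.7 0" --pt "0 0 0.6 0.92 0" --pt "0 0 0.6 0.92 0" --pt "0 0 0.6 0.92 0"

```text
clock: 32.8
position: [0.5103, 0.4415, 0.2238]
ee_rot: [0.64, 0.768, 0.001, 0.0]
ft_force: [0.3, -0.2, 0.4]
grip_width: 0.499
grasp_force: 0.0
```

Run:
```python
from h import *
delta([.5106,.4387,.037],-80)
p=camera('wrist');yellow(p,fish,500)
```

```text
clock 32.8 pos [0.51  0.442 0.224] yaw 100.3 delta [-0.021 -0.004  1.245] spin 0.01149244441889626 grip 0.499 f 0.0 j7 -0.48
yel [ 191   96   88   88 5919] z [0.098 0.099 0.101] ((443.62908935546875, 496.11663818359375), (58.37737274169922, 72.44523620605469), 8.839689254760742) [[409.0, 527.0], [420.0, 456.0], [478.0, 465.0], [467.0, 536.0]]
yel [ 308  200   19  106 1804] z [0.012 0.016 0.019] ((517.2838745117188, 405.00091552734375), (16.689117431640625, 104.3904800415039), 9.9418306350708) [[500.0, 455.0], [518.0, 352.0], [535.0, 355.0], [516.0, 458.0]]
yel [ 92 318  99  72 822] z [0.107 0.127 0.256] ((437.5003967285156, 396.6349182128906), (108.49806213378906, 32.432281494140625), 55.07012939453125) [[393.0, 361.0], [420.0, 343.0], [482.0, 432.0], [455.0, 450.0]]
```

Call:
carry_out --pt "-0.015 0 0.3 0 -0.2" --pt "-0.015 0 0.6 0 -0.2" --pt "-0.015 0 0.8 0 -0.2" --pt "-0.015 0 0.9 0 -0.2" --pt "-0.015 0 0.9 0 -0.2"

```text
clock: 33.48
position: [0.5101, 0.4391, 0.087]
ee_rot: [0.642, 0.767, -0.0, -0.0]
ft_force: [0.2, 0.1, 1.4]
grip_width: 0.404
grasp_force: 0.0
```

Call:
carry_out --pt "0 0 0.1 0 -0.2" --pt "0 0 0.2 0 -0.2" --pt "0 0 0.3 0 -0.2" --pt "0 0 0.32 0 -0.2" --pt "0 0 0.32 0 -0.2"

```text
clock: 34.1
position: [0.51, 0.4389, 0.0387]
ee_rot: [0.642, 0.766, -0.0, 0.0]
ft_force: [-0.2, 0.1, 0.3]
grip_width: 0.396
grasp_force: 0.0
```

Call:
carry_out --pt "0 0 0.03 0 -0.4" --pt "0 0 0.03 0 -0.8" --pt "0 0 0.03 0 -0.8" --pt "0 0 0.03 0 -0.8" --pt "0 0 -0.02 0 -0.8" --pt "0 0.1 -0.03 0 -0.8" --pt "0 0.25 -0.03 0 -0.8" --pt "0 0.25 -0.3 0 -0.8" --pt "0 0.25 -0.7 0 -0.8" --pt "0 0.25 -1 0 -0.8" --pt "0 0.25 -1 0 -0.8" --force 40

```text
clock: 35.48
position: [0.5481, 0.4465, 0.194]
ee_rot: [0.642, 0.766, 0.003, 0.0]
ft_force: [-0.7, 0.3, -0.9]
grip_width: 0.194
grasp_force: 37.8
```

Run:
```python
from h import *
delta([.5106,.4387,.037],7.65)
p=camera('wrist');yellow(p,fish,500)
t=camera('top')
for b in boxes_of('jam_jar',t)[:1]+boxes_of('teaspoon_a_foot',t)[:3]: print(b['position'],b['conf'])
```

```text
clock 35.48 pos [0.548 0.447 0.194] yaw 100.1 delta [-0.012 -0.261  1.045] spin -2.919835031548545 grip 0.194 f 37.8 j7 -0.44
yel [ 120   95   92   95 6852] z [0.09  0.099 0.101] ((443.10809326171875, 501.87310791015625), (58.43684768676758, 59.12299346923828), 35.00392532348633) [[402.0, 509.0], [436.0, 461.0], [484.0, 494.0], [450.0, 543.0]]
yel [ 294  269   43  144 5108] z [0.17  0.175 0.178] ((565.1132202148438, 366.0334167480469), (32.5114860534668, 200.7519989013672), 7.490780353546143) [[536.0, 463.0], [562.0, 264.0], [594.0, 269.0], [568.0, 468.0]]
yel [  16  333  115  100 3566] z [0.109 0.165 0.204] ((412.5987243652344, 359.36810302734375), (29.02712631225586, 31.594717025756836), 47.418094635009766) [[391.0, 359.0], [414.0, 338.0], [434.0, 359.0], [411.0, 381.0]]
[0.4401, 0.4847, 0.0949] 0.74
[0.4372, 0.263, 0.0806] 0.45
[0.4659, 0.312, 0.0795] 0.41
```

Call:
carry_out --pt "0 0 -0.08 0 -0.61" --pt "0 0 -0.08 0 -0.6" --pt "0 0 -0.08 0 -0.592" --pt "0 0 -0.08 0 -0.59" --pt "0 0 -0.08 0 -0.59" --force 20

```text
clock: 36.3
position: [0.5469, 0.4455, 0.2006]
ee_rot: [0.642, 0.766, -0.0, -0.0]
ft_force: [0.4, 0.7, 0.1]
grip_width: 0.204
grasp_force: 23.7
```

Run:
```python
from h import *
delta([.5106,.4387,.037],7.65)
p=camera('wrist');yellow(p,fish,1500)
```

```text
clock 36.3 pos [0.547 0.445 0.201] yaw 100.1 delta [-0.002 -0.246  1.091] spin -2.9198214322285687 grip 0.204 f 23.7 j7 -0.44
yel [ 127   94   91   92 6536] z [0.09  0.099 0.101] ((442.92364501953125, 501.82586669921875), (58.84747314453125, 58.73798370361328), 43.16136169433594) [[401.0, 503.0], [442.0, 460.0], [484.0, 501.0], [444.0, 543.0]]
yel [ 294  269   42  144 5153] z [0.176 0.181 0.184] ((558.1668090820312, 349.8726501464844), (38.79943084716797, 227.10894775390625), 13.309992790222168) [[513.0, 456.0], [565.0, 235.0], [603.0, 244.0], [551.0, 465.0]]
yel [  24  327  113   97 3424] z [0.109 0.166 0.204] ((410.8869934082031, 358.3954772949219), (33.999393463134766, 17.694311141967773), 6.709102153778076) [[393.0, 365.0], [395.0, 348.0], [429.0, 352.0], [427.0, 369.0]]
```

Call:
carry_out --pt "0 0 0 0 -0.582" --pt "0 0 0 0 -0.578"

```text
clock: 36.6
position: [0.5469, 0.4456, 0.2008]
ee_rot: [0.642, 0.766, 0.0, -0.0]
ft_force: [0.4, 0.5, -1.1]
grip_width: 0.209
grasp_force: 17.4
```

Call:
carry_out --pt "0 0 0 0 -0.573" --pt "0 0 0 0 -0.571"

```text
clock: 36.85
position: [0.547, 0.4455, 0.2009]
ee_rot: [0.642, 0.766, 0.0, 0.0]
ft_force: [0.3, -0.4, -0.7]
grip_width: 0.212
grasp_force: 1.5
```

Run:
```python
from h import *
p=camera('wrist');yellow(p,fish,1500);hang('wrist')
```

```text
yel [ 127   94   91   92 6544] z [0.09  0.099 0.101] ((442.9334716796875, 501.7675476074219), (58.7797737121582, 58.62959289550781), 45.7463493347168) [[401.0, 501.0], [443.0, 460.0], [484.0, 502.0], [442.0, 543.0]]
yel [ 293  265   43  119 3797] z [0.137 0.174 0.185] ((550.916748046875, 417.1040954589844), (17.500680923461914, 97.49967193603516), 10.065143585205078) [[534.0, 464.0], [551.0, 368.0], [568.0, 371.0], [551.0, 467.0]]
yel [  24  327  113   97 3424] z [0.11  0.166 0.204] ((412.1401672363281, 358.9570007324219), (29.831785202026367, 30.565704345703125), 45.27732849121094) [[391.0, 359.0], [413.0, 338.0], [433.0, 359.0], [412.0, 380.0]]
wrist 1811 z [0.104 0.184] slope [-0.163  0.789] offset tip from TCP [ 0.0296 -0.1463] tip z -0.021
```

Call:
carry_out --pt "0 0 0 0 -0.573" --pt "0 0 0 0 -0.574"

```text
clock: 37.2
position: [0.5469, 0.4456, 0.2009]
ee_rot: [0.642, 0.766, 0.0, -0.0]
ft_force: [-0.9, -0.0, -0.5]
grip_width: 0.215
grasp_force: 0.0
```

Run:
```python
from h import *
p=camera('wrist');yellow(p,fish,1500);hang('wrist');hang('scene')
```

```text
yel [ 300   59   37  123 2524] z [0.011 0.017 0.02 ] ((532.8428955078125, 531.0706787109375), (17.944631576538086, 102.35348510742188), 18.274927139282227) [[508.0, 577.0], [540.0, 480.0], [557.0, 485.0], [525.0, 582.0]]
yel [ 128   94   90   92 6515] z [0.09  0.099 0.101] ((443.0434265136719, 501.7992858886719), (58.855491638183594, 58.50252151489258), 16.185274124145508) [[407.0, 522.0], [423.0, 466.0], [479.0, 482.0], [463.0, 538.0]]
yel [  25  327  112   97 3414] z [0.109 0.166 0.204] ((411.4539794921875, 358.5835266113281), (33.023677825927734, 17.871665954589844), 6.058344841003418) [[394.0, 366.0], [396.0, 348.0], [429.0, 351.0], [427.0, 369.0]]
few 0
few 0
```

Call:
carry_out --pt "0.35 -0.03 0 -0.27 -0.2" --pt "0.7 -0.03 0.2 -0.27 -0.2" --pt "0.835 -0.03 0.5 -0.27 -0.2" --pt "0.835 -0.03 0.85 -0.27 -0.2" --pt "0.835 -0.03 1 -0.27 -0.2" --pt "0.835 -0.03 1 -0.27 -0.2"

```text
clock: 38.1
position: [0.5205, 0.5671, 0.0498]
ee_rot: [0.587, 0.81, -0.001, 0.0]
ft_force: [0.7, 0.1, 0.5]
grip_width: 0.401
grasp_force: 0.0
```

Run:
```python
from h import *
delta([.5203,.568,.035],-71.7)
p=camera('wrist');yellow(p,fish,1500)
```

```text
clock 38.1 pos [0.521 0.567 0.05 ] yaw 108.1 delta [0.006 0.    0.099] spin -0.005937492724584104 grip 0.401 f 0.0 j7 -0.44
yel [ 287  263   37  150 4879] z [0.009 0.013 0.015] ((524.265625, 537.1539916992188), (17.62049102783203, 89.09957122802734), 17.909698486328125) [[502.0, 577.0], [530.0, 492.0], [546.0, 497.0], [519.0, 582.0]]
yel [   7  388   77   92 2993] z [0.085 0.099 0.101] ((433.87286376953125, 523.219482421875), (88.09491729736328, 26.161121368408203), 66.60829162597656) [[404.0, 488.0], [428.0, 478.0], [463.0, 558.0], [439.0, 569.0]]
```

Call:
carry_out --pt "0 -0.03 0.1 0 -0.2" --pt "0 -0.03 0.1 0 -0.5" --pt "0 -0.03 0.1 0 -0.8" --pt "0 -0.03 0.1 0 -0.8" --pt "0 -0.03 0.06 0 -0.8" --pt "0 -0.03 0.06 0 -0.6" --pt "0 -0.03 0.06 0 -0.588" --pt "0 -0.03 0.06 0 -0.584"

```text
clock: 39.15
position: [0.5162, 0.5666, 0.0416]
ee_rot: [0.587, 0.81, -0.0, -0.0]
ft_force: [0.4, 0.7, 0.6]
grip_width: 0.209
grasp_force: 0.0
```

Call:
carry_out --pt "0 0 0.04 0 -0.7" --pt "0 0 0.04 0 -0.8" --pt "0 0 0 0 -0.62" --pt "0 0 0 0 -0.6" --pt "0 0 0 0 -0.596" --pt "0 0 0 0 -0.596"

```text
clock: 39.9
position: [0.5162, 0.5666, 0.0415]
ee_rot: [0.587, 0.81, -0.0, -0.0]
ft_force: [0.2, -0.2, -0.2]
grip_width: 0.201
grasp_force: 0.0
```

Call:
carry_out --pt "0 0 0.02 0 -0.4" --pt "0 0 0.06 0 -0.4" --pt "0 0 0.06 0 -0.8" --pt "0 0 0.06 0 -0.8" --pt "0 0 0.03 0 -0.8" --pt "0 0 0.03 0 -0.62" --pt "0 0 0.03 0 -0.6"

```text
clock: 40.78
position: [0.5164, 0.5668, 0.0375]
ee_rot: [0.587, 0.81, 0.0, -0.0]
ft_force: [0.3, 0.4, -1.3]
grip_width: 0.206
grasp_force: 19.8
```

Call:
carry_out --pt "0 0 0 0 -0.59" --pt "0 0 -0.02 0 -0.588"

```text
clock: 41.02
position: [0.5162, 0.5665, 0.0401]
ee_rot: [0.587, 0.81, -0.0, -0.0]
ft_force: [-0.8, 0.6, -0.4]
grip_width: 0.207
grasp_force: 8.8
```

Call:
carry_out --pt "0 0 -0.04 0 -0.587" --pt "0 0 -0.08 0 -0.586" --pt "0 0 -0.12 0 -0.585"

```text
clock: 41.4
position: [0.5165, 0.5668, 0.0591]
ee_rot: [0.587, 0.81, 0.0, 0.0]
ft_force: [-0.9, -0.2, 0.6]
grip_width: 0.208
grasp_force: 5.9
```

Call:
carry_out --pt "0 0 -0.06 0 -0.584" --pt "0 0 -0.12 0 -0.584" --pt "0 0 -0.18 0 -0.584"

```text
clock: 41.78
position: [0.5164, 0.5667, 0.0862]
ee_rot: [0.587, 0.81, 0.0, -0.0]
ft_force: [-0.1, 0.1, -0.5]
grip_width: 0.207
grasp_force: 4.8
```

Run:
```python
from h import *
p=camera('wrist');yellow(p,fish,3100)
```

```text
yel [ 296  275   43  138 4739] z [0.043 0.062 0.07 ] ((527.2161865234375, 536.3284301757812), (24.993236541748047, 96.23876953125), 13.750515937805176) [[504.0, 580.0], [527.0, 487.0], [551.0, 493.0], [528.0, 586.0]]
yel [  58  343   95   71 3652] z [0.085 0.099 0.101] ((440.0941162109375, 527.916748046875), (90.45135498046875, 21.1140193939209), 47.15119171142578) [[402.0, 502.0], [417.0, 488.0], [479.0, 554.0], [463.0, 568.0]]
```

Call:
carry_out --pt "0 0 -0.08 0 -0.584" --pt "0 0 -0.16 0 -0.585" --pt "0 0 -0.24 0 -0.585" --pt "0 0 -0.32 0 -0.585"

```text
clock: 42.32
position: [0.5164, 0.5667, 0.1343]
ee_rot: [0.587, 0.81, 0.0, 0.0]
ft_force: [-0.6, -0.6, -0.5]
grip_width: 0.207
grasp_force: 4.4
```

Call:
carry_out --pt "0 0 -0.08 0 -0.586" --pt "0 0 -0.16 0 -0.586" --pt "0 0 -0.24 0 -0.586" --pt "0 0 -0.32 0 -0.586"

```text
clock: 42.82
position: [0.5164, 0.5667, 0.1822]
ee_rot: [0.587, 0.81, 0.0, -0.0]
ft_force: [-0.4, -0.7, -0.0]
grip_width: 0.213
grasp_force: 4.5
```

Call:
carry_out --pt "0 0 -0.08 0 -0.587" --pt "0 0 -0.14 0 -0.588" --pt "0 0 -0.14 0 -0.6"

```text
clock: 43.2
position: [0.5166, 0.5669, 0.2033]
ee_rot: [0.587, 0.81, 0.001, 0.0]
ft_force: [0.6, -0.0, -0.9]
grip_width: 0.201
grasp_force: 12.6
```

Run:
```python
from h import *
delta([.518,.373,.45],7.65)
hang('wrist');hang('scene')
```

```text
clock 43.2 pos [0.517 0.567 0.203] yaw 108.2 delta [-1.23  -0.392 -1.646] spin -2.6497125613770094 grip 0.201 f 12.6 j7 -0.46
wrist 2268 z [0.078 0.191] slope [0.57  0.645] offset tip from TCP [-0.1196 -0.1179] tip z -0.014
scene 190 z [0.087 0.157] slope [1.217 0.873] offset tip from TCP [-0.2192 -0.1724] tip z -0.048
```

Call:
carry_out --pt "0 0 0 0 -0.8" --pt "0 0 -0.2 0 -0.8" --pt "0 0 -0.55 -0.2 -0.8" --pt "0 0 -0.9 -0.5 -0.8" --pt "0 0 -1 -0.8 -0.8" --force 40

```text
clock: 43.92
position: [0.5169, 0.5669, 0.3567]
ee_rot: [0.403, 0.915, 0.003, 0.001]
ft_force: [-0.3, 0.7, -0.9]
grip_width: 0.185
grasp_force: 39.1
```

Run:
```python
from h import *
delta([.518,.373,.45],7.65)
hang('wrist');hang('scene')
```

```text
clock 43.92 pos [0.517 0.567 0.357] yaw 132.4 delta [-0.958 -0.863 -0.627] spin -1.8401187815400684 grip 0.185 f 39.1 j7 -0.08
wrist 1269 z [0.335 0.344] slope [ 0.859 -0.745] offset tip from TCP [-0.1829  0.1608] tip z 0.139
scene 184 z [0.252 0.319] slope [-0.293  0.289] offset tip from TCP [ 0.0649 -0.0584] tip z 0.114
```

Call:
carry_out --pt "-0.03 -0.1 -0.3 -0.35 -0.8" --pt "-0.15 -0.4 -0.55 -0.7 -0.8" --pt "-0.33 -0.75 -0.62 -0.92 -0.8" --pt "-0.33 -0.93 -0.62 -0.92 -0.8"

```text
clock: 44.52
position: [0.4465, 0.4329, 0.446]
ee_rot: [0.179, 0.984, 0.0, 0.001]
ft_force: [0.1, 0.4, -1.3]
grip_width: 0.189
grasp_force: 39.3
```

Call:
carry_out --pt "0.04 -0.3 0 -0.35 -0.8" --pt "0.1 -0.6 0 -0.7 -0.8" --pt "0.13 -0.9 0 -0.92 -0.8" --pt "0.13 -0.98 0 -0.92 -0.8" --pt "0.13 -0.98 0 -0.92 -0.8"

```text
clock: 45.15
position: [0.3769, 0.3049, 0.4447]
ee_rot: [-0.062, 0.998, 0.0, -0.0]
ft_force: [0.7, -0.3, -0.3]
grip_width: 0.187
grasp_force: 39.3
```

Run:
```python
from h import *
delta([.378,.304,.45],7.65)
hang('scene')
p=camera('scene');P=manip.get_obs()['position']
v,u=np.mgrid[0:480,0:640];v=v.ravel();u=u.ravel();X=unproj(p,u,v);k=(p['depth'][v,u]>0)&(X[:,2]>.215)&(X[:,2]<P[2]-.05)&(abs(((X[:,:2]-P[:2])@BR)[:,1])<.06)&(X[:,0]<.5)&(X[:,0]>P[0]-.05)
X=X[k];L=(X[:,:2]-[.4665,.3157])@BR
for z in np.arange(.2,.4,.02):
    s=L[(X[:,2]>=z)&(X[:,2]<z+.02)]
    if len(s):print(round(z,2),len(s),np.round(s.mean(0),4),np.round(np.ptp(s,axis=0),3))
print(X[:,2].min())
```

```text
clock 45.15 pos [0.377 0.305 0.445] yaw -172.8 delta [-0.007 -0.007 -0.035] spin -0.016643210848796268 grip 0.187 f 39.3 j7 0.92
scene 273 z [0.336 0.431] slope [-0.415 -0.078] offset tip from TCP [0.0791 0.0154] tip z 0.226
0.24 114 [-0.0302  0.002 ] [0.017 0.034]
0.26 50 [-0.035   0.0029] [0.01  0.034]
0.28 19 [-0.0386  0.0032] [0.007 0.005]
0.3 25 [-0.0467  0.003 ] [0.014 0.006]
0.32 33 [-0.0559  0.0037] [0.013 0.013]
0.34 79 [-0.0624  0.0037] [0.015 0.018]
0.36 82 [-0.0712  0.0039] [0.021 0.018]
0.38 57 [-0.078   0.0037] [0.013 0.017]
0.2408838172936031
```

Call:
carry_out --pt "-0.06 -0.01 0.15 0 -0.8" --pt "-0.06 -0.01 0.4 0 -0.8" --pt "-0.06 -0.01 0.65 0 -0.8" --pt "-0.06 -0.01 0.9 0 -0.8" --pt "-0.06 -0.01 0.98 0 -0.8" --pt "-0.15 -0.01 0.98 0 -0.8" --pt "-0.25 -0.01 0.98 0 -0.8" --pt "-0.33 -0.01 0.98 0 -0.8" --pt "-0.38 -0.01 0.98 0 -0.8" --pt "-0.38 -0.01 0.98 0 -0.8" --force 20

```text
clock: 46.5
position: [0.4342, 0.311, 0.2983]
ee_rot: [-0.064, 0.998, -0.0, -0.0]
ft_force: [-1.0, 0.4, -0.4]
grip_width: 0.19
grasp_force: 38.5
```

Run:
```python
from h import *
delta([.4417,.3124,.22],7.65)
hang('scene')
```

```text
clock 46.5 pos [0.434 0.311 0.298] yaw -172.7 delta [-0.051  0.003  0.522] spin -0.010982560076877234 grip 0.19 f 38.5 j7 1.01
scene 289 z [0.138 0.285] slope [ 0.144 -0.457] offset tip from TCP [-0.0277  0.0833] tip z 0.08
```

Call:
carry_out --pt "0 0 0.15 0 -0.8" --pt "0 0 0.3 0 -0.8" --pt "0 0 0.4 0 -0.8" --pt "0 0 0.4 0 -0.8"

```text
clock: 47.05
position: [0.4331, 0.3107, 0.2375]
ee_rot: [-0.064, 0.998, -0.001, -0.001]
ft_force: [-1.0, -0.7, -1.5]
grip_width: 0.19
grasp_force: 38.4
```

Run:
```python
from h import *
delta([.4417,.3124,.22],7.65)
p=camera('scene')
hsv=cv2.cvtColor(p['img'],cv2.COLOR_RGB2HSV)
m=(hsv[...,0]>20)&(hsv[...,0]<35)&(hsv[...,1]>110)&(hsv[...,2]>50)&(p['depth']>0)
v,u=np.nonzero(m);X=unproj(p,u,v);L=(X[:,:2]-[.4665,.3157])@BR
for n,y in(('A',0),('B',.05)):
  k=(abs(L-[-.03,y])<[.06,.024]).all(1)&(X[:,2]>.1);Z=X[k,2];print(n,k.sum(),np.percentile(Z,[2,98]).round(3))
  c=np.linalg.lstsq(np.c_[Z,np.ones(len(Z))],L[k],rcond=None)[0];print('slope',c[0].round(3),'at .005',(c[0]*.005+c[1]).round(4),'at .2',(c[0]*.2+c[1]).round(4))
```

```text
clock 47.05 pos [0.433 0.311 0.237] yaw -172.6 delta [-0.058  0.004  0.117] spin -0.009371566165073848 grip 0.19 f 38.4 j7 1.02
A 156 [0.137 0.227]
slope [-0.22  -0.036] at .005 [0.0085 0.0072] at .2 [-0.0344  0.0001]
B 163 [0.112 0.206]
slope [-0.243 -0.005] at .005 [-0.007  0.051] at .2 [-0.0543  0.05  ]
```

Call:
carry_out --pt "0 0 0.06 0 -0.8" --pt "0 0 0.1 0 -0.8" --pt "0 0 0.1 0 -0.4" --pt "0 0 0.1 0 -0.3" --pt "0 0 -0.1 0 -0.3" --pt "0 0 -0.5 0 -0.3" --pt "0 0 -0.9 0 -0.3" --pt "0 0 -1 0 -0.2"

```text
clock: 48.1
position: [0.4347, 0.3114, 0.3929]
ee_rot: [-0.064, 0.998, 0.002, 0.003]
ft_force: [0.2, 0.8, 0.0]
grip_width: 0.396
grasp_force: 0.0
```

```bash
cat >> h.py <<'E'
def cells(p):
  hsv=cv2.cvtColor(p['img'],cv2.COLOR_RGB2HSV)
  m=(hsv[...,0]>20)&(hsv[...,0]<35)&(hsv[...,1]>110)&(hsv[...,2]>50)&(p['depth']>0)
  v,u=np.nonzero(m);X=unproj(p,u,v);L=(X[:,:2]-[.4665,.3157])@BR
  for n,x,y in(('A',-.03,0),('B',-.03,.05),('C',.03,.05)):
    k=(abs(L-[x,y])<[.06 if n!='C' else .035,.024]).all(1)&(X[:,2]>.1);Z=X[k,2]
    if k.sum()<15: print(n,'none',k.sum());continue
    c=np.linalg.lstsq(np.c_[Z,np.ones(len(Z))],L[k],rcond=None)[0];print(n,k.sum(),np.percentile(Z,[2,98]).round(3),'slope',c[0].round(3),'at .005',(c[0]*.005+c[1]).round(4),'at .2',(c[0]*.2+c[1]).round(4))
E
python3 - <<'E'
from h import *
cells(camera('scene'))
delta([.54,-.4155,.037],22.8)
E
```

```text
A 167 [0.113 0.199] slope [-0.353 -0.008] at .005 [0.0057 0.0024] at .2 [-0.0632  0.0008]
B 164 [0.113 0.206] slope [-0.24  -0.001] at .005 [-0.0073  0.0503] at .2 [-0.0541  0.0502]
C none 0
clock 48.15 pos [0.435 0.311 0.393] yaw -172.7 delta [-0.065 -4.905  2.353] spin -0.5150736292164804 grip 0.4 f 0.0 j7 1.01
```

Call:
carry_out --pt "-0.01 -0.35 0 0.35 -0.2" --pt "-0.02 -0.7 0 0.7 -0.2" --pt "-0.03 -0.98 0 1 -0.2"

```text
clock: 48.52
position: [0.457, 0.1635, 0.387]
ee_rot: [0.2, 0.98, -0.0, -0.0]
ft_force: [0.1, 0.1, -0.5]
grip_width: 0.401
grasp_force: 0.0
```

Call:
carry_out --pt "-0.17 -0.28 0 0.35 -0.2" --pt "-0.34 -0.56 0 0.7 -0.2" --pt "-0.515 -0.834 0 1 -0.2"

```text
clock: 48.9
position: [0.4799, 0.0189, 0.387]
ee_rot: [0.446, 0.895, -0.0, -0.001]
ft_force: [0.8, 0.8, 0.1]
grip_width: 0.4
grasp_force: 0.0
```

Call:
carry_out --pt "-0.29 -0.15 0 0.35 -0.2" --pt "-0.58 -0.31 0 0.7 -0.2" --pt "-0.863 -0.465 0 1 -0.2"

```text
clock: 49.28
position: [0.5029, -0.1262, 0.387]
ee_rot: [0.662, 0.749, -0.0, -0.0]
ft_force: [1.8, 0.0, -0.4]
grip_width: 0.399
grasp_force: 0.0
```

Call:
carry_out --pt "-0.33 0.01 0.25 0.35 -0.2" --pt "-0.66 0.02 0.5 0.7 -0.2" --pt "-0.98 0.03 0.7 1 -0.2"

```text
clock: 49.65
position: [0.5259, -0.2711, 0.2806]
ee_rot: [0.834, 0.552, -0.001, -0.001]
ft_force: [0.8, 0.7, 0.4]
grip_width: 0.4
grasp_force: 0.0
```

Call:
carry_out --pt "-0.28 0.17 0.25 0.35 -0.2" --pt "-0.56 0.34 0.5 0.7 -0.2" --pt "-0.834 0.515 0.7 1 -0.2" --pt "-0.834 0.515 0.7 1 -0.2"

```text
clock: 50.15
position: [0.5461, -0.4179, 0.1724]
ee_rot: [0.949, 0.317, -0.004, -0.002]
ft_force: [-0.1, 0.8, 0.4]
grip_width: 0.4
grasp_force: 0.0
```

Run:
```python
from h import *
delta([.5497,-.415,.037],22.8)
p=camera('scene');cells(p)
t=camera('top');m=t['img'];
p=camera('wrist');yellow(p,fish,800)
```

```text
clock 50.15 pos [ 0.546 -0.418  0.172] yaw 36.9 delta [0.037 0.005 0.903] spin 0.4710294442491474 grip 0.4 f 0.0 j7 -0.02
A 164 [0.114 0.198] slope [-0.357 -0.008] at .005 [0.006  0.0024] at .2 [-0.0635  0.0009]
B 165 [0.114 0.207] slope [-0.246 -0.002] at .005 [-0.0066  0.0505] at .2 [-0.0545  0.05  ]
C none 0
yel [ 302  110   53  131 2855] z [0.011 0.015 0.017] ((586.3016357421875, -396.4035339355469), (105.04496002197266, 18.56686019897461), 22.83240509033203) [[534.0, -408.0], [541.0, -425.0], [638.0, -385.0], [631.0, -367.0]]
```

Call:
carry_out --pt "0.03 -0.02 0.35 0.3 -0.2" --pt "0.03 -0.02 0.65 0.47 -0.2" --pt "0.03 -0.02 0.88 0.47 -0.2" --pt "0.03 -0.02 0.91 0.47 -0.2" --pt "0.03 -0.02 0.91 0.47 -0.6" --pt "0.03 -0.02 0.91 0.47 -0.8" --pt "0.03 -0.02 0.91 0.47 -0.8" --pt "0.03 -0.02 0.88 0.47 -0.62" --pt "0.03 -0.02 0.87 0.47 -0.6" --pt "0.03 -0.02 0.87 0.47 -0.59" --pt "0.03 -0.02 0.85 0.47 -0.588" --force 20

```text
clock: 51.68
position: [0.5513, -0.4098, 0.0506]
ee_rot: [0.979, 0.202, -0.0, -0.0]
ft_force: [0.5, 1.6, 0.3]
grip_width: 0.204
grasp_force: 0.0
```

Call:
carry_out --pt "-0.02 0.01 0.0 0 -0.3" --pt "-0.02 0.01 0.1 0 -0.3" --pt "-0.02 0.01 0.1 0 -0.6" --pt "-0.02 0.01 0.1 0 -0.8" --pt "-0.02 0.01 0.1 0 -0.8" --pt "-0.02 0.01 0.08 0 -0.62" --pt "-0.02 0.01 0.07 0 -0.6"

```text
clock: 52.55
position: [0.5494, -0.4126, 0.0407]
ee_rot: [0.979, 0.202, 0.0, 0.0]
ft_force: [-0.3, -0.9, -0.9]
grip_width: 0.2
grasp_force: 20.6
```

Call:
carry_out --pt "0 0 -0.01 0 -0.592" --pt "0 0 -0.03 0 -0.588"

```text
clock: 52.8
position: [0.5492, -0.4124, 0.0448]
ee_rot: [0.979, 0.202, -0.0, -0.0]
ft_force: [0.2, -0.2, -1.0]
grip_width: 0.204
grasp_force: 9.1
```

Call:
carry_out --pt "0 0 -0.04 0 -0.587" --pt "0 0 -0.08 0 -0.586"

```text
clock: 53.05
position: [0.5493, -0.4125, 0.0573]
ee_rot: [0.979, 0.202, 0.0, 0.0]
ft_force: [0.0, -0.2, -0.8]
grip_width: 0.208
grasp_force: 7.2
```

Call:
carry_out --pt "0 0 -0.07 0 -0.584" --pt "0 0 -0.14 0 -0.584" --pt "0 0 -0.21 0 -0.584"

```text
clock: 53.42
position: [0.5494, -0.4126, 0.0893]
ee_rot: [0.979, 0.202, 0.0, 0.0]
ft_force: [0.8, 0.7, -0.4]
grip_width: 0.211
grasp_force: 5.2
```

Call:
carry_out --pt "0 0 -0.1 0 -0.584" --pt "0 0 -0.2 0 -0.584" --pt "0 0 -0.3 0 -0.584"

```text
clock: 53.8
position: [0.5493, -0.4126, 0.1345]
ee_rot: [0.979, 0.202, 0.0, 0.0]
ft_force: [0.7, 0.2, -0.4]
grip_width: 0.207
grasp_force: 4.8
```

Call:
carry_out --pt "0 0 -0.1 0 -0.584" --pt "0 0 -0.2 0 -0.584" --pt "0 0 -0.3 0 -0.584"

```text
clock: 54.18
position: [0.5492, -0.4125, 0.1793]
ee_rot: [0.979, 0.202, 0.0, -0.0]
ft_force: [-0.2, 1.0, 0.4]
grip_width: 0.205
grasp_force: 4.4
```

Run:
```python
from h import *
delta([.52,.37,.45],7.65);hang('wrist');hang('scene')
```

```text
clock 54.17 pos [ 0.549 -0.413  0.179] yaw 23.3 delta [ 1.881 -4.87  -1.804] spin 0.5201386100827434 grip 0.205 f 4.4 j7 -0.24
wrist 6076 z [0.084 0.164] slope [-0.749 -0.324] offset tip from TCP [0.1476 0.0637] tip z -0.041
scene 116 z [0.087 0.151] slope [-0.69 -0.3 ] offset tip from TCP [0.1472 0.0679] tip z -0.054
```

Call:
carry_out --pt "0.05 0 -0.06 0 -0.583" --pt "0.1 0 -0.12 0 -0.583" --pt "0.15 0 -0.18 0 -0.583" --pt "0.2 0 -0.24 0 -0.583" --pt "0.2 0 -0.28 0 -0.583"

```text
clock: 54.9
position: [0.5777, -0.4002, 0.2208]
ee_rot: [0.979, 0.202, 0.0, 0.0]
ft_force: [-0.3, -0.1, -2.0]
grip_width: 0.206
grasp_force: 3.4
```

Run:
```python
from h import *
delta([.52,.37,.45],7.65);hang('wrist');hang('scene')
```

```text
clock 54.9 pos [ 0.578 -0.4    0.221] yaw 23.3 delta [ 1.681 -4.867 -1.529] spin 0.5225595794110395 grip 0.206 f 3.4 j7 -0.29
wrist 4468 z [0.104 0.206] slope [-0.317 -0.139] offset tip from TCP [0.0589 0.0255] tip z 0.001
scene 95 z [0.115 0.187] slope [-0.271 -0.124] offset tip from TCP [0.0571 0.031 ] tip z -0.018
```

Call:
carry_out --pt "0 0 0 0 -0.62" --pt "0 0 -0.1 0 -0.8" --pt "0 0 -0.5 0 -0.8" --pt "0 0 -0.9 0 -0.8" --force 40

```text
clock: 55.5
position: [0.5764, -0.4005, 0.3577]
ee_rot: [0.98, 0.201, -0.0, 0.0]
ft_force: [0.6, -0.3, -0.9]
grip_width: 0.187
grasp_force: 39.2
```

Call:
carry_out --pt "0.1 -0.27 -0.2 -0.32 -0.8" --pt "0.2 -0.54 -0.4 -0.64 -0.8" --pt "0.3 -0.81 -0.6 -0.91 -0.8"

```text
clock: 55.88
position: [0.5696, -0.2703, 0.4472]
ee_rot: [0.903, 0.429, 0.0, 0.0]
ft_force: [0.7, 0.1, -0.4]
grip_width: 0.191
grasp_force: 39.3
```

Call:
carry_out --pt "0.21 -0.19 0 -0.32 -0.8" --pt "0.43 -0.39 0 -0.64 -0.8" --pt "0.64 -0.58 0 -0.91 -0.8"

```text
clock: 56.25
position: [0.5634, -0.1408, 0.4463]
ee_rot: [0.777, 0.63, 0.0, 0.0]
ft_force: [-0.0, 0.8, -0.9]
grip_width: 0.185
grasp_force: 39.2
```

Call:
carry_out --pt "0.28 -0.07 0 -0.32 -0.8" --pt "0.56 -0.15 0 -0.64 -0.8" --pt "0.834 -0.22 0 -0.91 -0.8"

```text
clock: 56.62
position: [0.5575, -0.0118, 0.4464]
ee_rot: [0.606, 0.795, 0.001, 0.0]
ft_force: [0.8, 0.0, -0.5]
grip_width: 0.188
grasp_force: 39.2
```

Call:
carry_out --pt "0.28 0.06 0 -0.32 -0.8" --pt "0.56 0.12 0 -0.64 -0.8" --pt "0.843 0.186 0 -0.91 -0.8"

```text
clock: 57.0
position: [0.5515, 0.1173, 0.4464]
ee_rot: [0.401, 0.916, 0.001, 0.0]
ft_force: [0.5, 0.5, -0.1]
grip_width: 0.187
grasp_force: 39.2
```

Call:
carry_out --pt "0.22 0.18 0 -0.32 -0.8" --pt "0.44 0.37 0 -0.64 -0.8" --pt "0.663 0.553 0 -0.91 -0.8"

```text
clock: 57.38
position: [0.5458, 0.2468, 0.4464]
ee_rot: [0.174, 0.985, 0.0, 0.0]
ft_force: [0.4, -0.1, 0.2]
grip_width: 0.183
grasp_force: 39.2
```

Call:
carry_out --pt "0.11 0.27 0 -0.32 -0.8" --pt "0.22 0.54 0 -0.64 -0.8" --pt "0.334 0.796 0 -0.91 -0.8" --pt "0.334 0.796 0 -0.91 -0.8"

```text
clock: 57.88
position: [0.539, 0.3787, 0.4446]
ee_rot: [-0.065, 0.998, 0.0, -0.001]
ft_force: [0.0, -1.1, -0.7]
grip_width: 0.184
grasp_force: 39.3
```

Run:
```python
from h import *
delta([.537,.3756,.45],7.65)
p=camera('scene');P=manip.get_obs()['position']
v,u=np.mgrid[0:480,0:640];v=v.ravel();u=u.ravel();X=unproj(p,u,v);k=(p['depth'][v,u]>0)&(X[:,2]>.215)&(X[:,2]<P[2]-.05)&(abs((X[:,:2]-P[:2])@BR)<[.1,.05]).all(1)
X=X[k];L=(X[:,:2]-[.4665,.3157])@BR
for z in np.arange(.2,.4,.02):
    s=L[(X[:,2]>=z)&(X[:,2]<z+.02)]
    if len(s):print(round(z,2),len(s),np.round(s.mean(0),4),np.round(np.ptp(s,axis=0),3))
print(X[:,2].min() if len(X) else 0)
```

```text
clock 57.88 pos [0.539 0.379 0.445] yaw -172.6 delta [ 0.016 -0.019 -0.036] spin -0.008183073671060963 grip 0.184 f 39.3 j7 1.1
0.22 5 [0.0317 0.0557] [0.001 0.019]
0.24 13 [0.0363 0.0542] [0.006 0.023]
0.26 17 [0.0432 0.0554] [0.005 0.023]
0.28 27 [0.0471 0.0544] [0.005 0.022]
0.32 15 [0.0687 0.056 ] [0.008 0.015]
0.34 21 [0.0743 0.0561] [0.01  0.016]
0.36 25 [0.08   0.0562] [0.013 0.016]
0.38 19 [0.0854 0.056 ] [0.011 0.017]
0.23423381623423814
```

Call:
carry_out --pt "0.085 -0.035 0 0 -0.8" --pt "0.085 -0.035 0.35 0 -0.8" --pt "0.085 -0.035 0.7 0 -0.8" --pt "0.085 -0.035 0.95 0 -0.8" --pt "0.085 -0.035 0.98 0 -0.8" --pt "0.16 -0.035 0.98 0 -0.8" --pt "0.25 -0.035 0.98 0 -0.8" --pt "0.25 -0.035 0.98 0 -0.8" --force 20

```text
clock: 58.92
position: [0.503, 0.3662, 0.3002]
ee_rot: [-0.062, 0.998, 0.001, 0.001]
ft_force: [0.5, -0.3, 0.6]
grip_width: 0.187
grasp_force: 39.2
```

Call:
carry_out --pt "0 0 0.15 0 -0.8" --pt "0 0 0.3 0 -0.8" --pt "0 0 0.38 0 -0.8" --pt "0 0 0.38 0 -0.8"

```text
clock: 59.42
position: [0.5036, 0.3655, 0.2411]
ee_rot: [-0.062, 0.998, -0.0, -0.0]
ft_force: [0.5, 0.8, -0.8]
grip_width: 0.188
grasp_force: 39.1
```

Run:
```python
from h import *
delta([.4846,.3686,.22],7.65)
cells(camera('scene'))
```

```text
clock 59.42 pos [0.504 0.366 0.241] yaw -172.9 delta [0.123 0.036 0.141] spin -0.01977724351788197 grip 0.188 f 39.1 j7 1.07
A none 0
B none 1
C 108 [0.141 0.227] slope [ 0.239 -0.035] at .005 [0.0068 0.0538] at .2 [0.0534 0.047 ]
```

Call:
carry_out --pt "-0.04 0 0.05 0 -0.8" --pt "-0.04 0 0.11 0 -0.8" --pt "-0.04 0 0.11 0 -0.4" --pt "-0.04 0 0.11 0 -0.3" --pt "-0.04 0 -0.1 0 -0.3" --pt "-0.04 0 -0.5 0 -0.3" --pt "-0.04 0 -0.9 0 -0.3" --pt "-0.04 0 -1 0 -0.2"

```text
clock: 60.48
position: [0.5105, 0.3666, 0.3964]
ee_rot: [-0.061, 0.998, 0.002, 0.003]
ft_force: [0.2, -0.1, -0.4]
grip_width: 0.403
grasp_force: 0.0
```

Run:
```python
from h import *
p=camera('scene');cells(p)
delta([.4846,.3686,.22],7.65)
t=camera('top');a=cv2.resize(t['img'][200:290,95:245],(450,270),interpolation=cv2.INTER_CUBIC);b=cv2.resize(p['img'][240:380,360:520],(480,420),interpolation=cv2.INTER_CUBIC)
w=camera('wrist');yellow(w,fish,300)
o=np.zeros((600,800,3),np.uint8)
c=cv2.resize(w['img'],(320,240));o[:270,:450]=a;o[270:600,:377]=cv2.resize(b,(377,330));o[270:570,380:780]=cv2.resize(w['img'],(400,300));cv2.imwrite('pics/fin.png',o[:,:,::-1])
# bottom of pieces: points low in cell A/C from wrist+top
X=np.vstack([unproj(t,*[q.ravel() for q in np.mgrid[0:640,0:480]])])
L=(X[:,:2]-[.4665,.3157])@BR
for n,x,y in(('A',-.025,0),('B',-.025,.05),('C',.025,.05)):
    k=(abs(L-[x,y])<.021).all(1)&(X[:,2]>.009)&(X[:,2]<.1)
    print(n,k.sum(),np.round(np.c_[L[k]-[x,y],X[k,2]][np.argsort(X[k,2])][:6],3).tolist())
```

```text
A 134 [0.113 0.188] slope [-0.333 -0.002] at .005 [0.003  0.0016] at .2 [-0.0619  0.0011]
B 144 [0.112 0.203] slope [-0.266  0.001] at .005 [-0.0024  0.0495] at .2 [-0.0543  0.0497]
C 37 [0.112 0.387] slope [ 0.038 -0.032] at .005 [0.0506 0.0519] at .2 [0.058  0.0457]
clock 60.52 pos [0.51  0.367 0.396] yaw -172.9 delta [0.175 0.029 1.172] spin -0.01975700588576501 grip 0.399 f 0.0 j7 1.06
yel [548   0  58  16 531] z [0.032 0.054 0.07 ] ((-93.40982055664062, 1092.7896728515625), (42.500648498535156, 992.3330688476562), 33.68547439575195) [[-386.0, 1494.0], [164.0, 668.0], [199.0, 692.0], [-351.0, 1517.0]]
yel [252  78  31  51 891] z [0.108 0.173 0.199] ((414.0169677734375, 308.0823974609375), (42.2317008972168, 17.462291717529297), 6.85332727432251) [[392.0, 314.0], [394.0, 297.0], [436.0, 302.0], [434.0, 319.0]]
yel [310  83  21  43 718] z [0.112 0.189 0.205] ((409.6440734863281, 358.8464660644531), (33.19450759887695, 21.011211395263672), 6.142234802246094) [[392.0, 368.0], [394.0, 347.0], [427.0, 350.0], [425.0, 371.0]]
yel [ 414  133   50   51 1984] z [0.09  0.099 0.101] ((450.2309875488281, 503.29815673828125), (76.04513549804688, 59.716609954833984), 16.727798461914062) [[405.0, 521.0], [422.0, 464.0], [495.0, 486.0], [478.0, 543.0]]
yel [306 183  20  62 989] z [0.107 0.17  0.2  ] ((540.5023803710938, 370.32159423828125), (102.53036499023438, 24.46829605102539), 6.614930152893066) [[488.0, 377.0], [491.0, 352.0], [593.0, 364.0], [590.0, 388.0]]
A 29 [[0.017, -0.002, 0.01], [0.018, 0.007, 0.014], [0.021, 0.01, 0.015], [0.018, 0.01, 0.016], [0.018, 0.011, 0.019], [0.018, 0.013, 0.022]]
B 25 [[-0.008, 0.015, 0.009], [0.019, 0.017, 0.012], [0.007, -0.013, 0.015], [0.004, -0.008, 0.041], [0.002, 0.003, 0.048], [0.001, -0.0, 0.051]]
C 31 [[0.015, -0.012, 0.009], [0.004, -0.011, 0.01], [0.011, 0.021, 0.024], [0.006, 0.021, 0.048], [-0.004, -0.016, 0.058], [-0.002, 0.001, 0.059]]
```

View pics/fin.png

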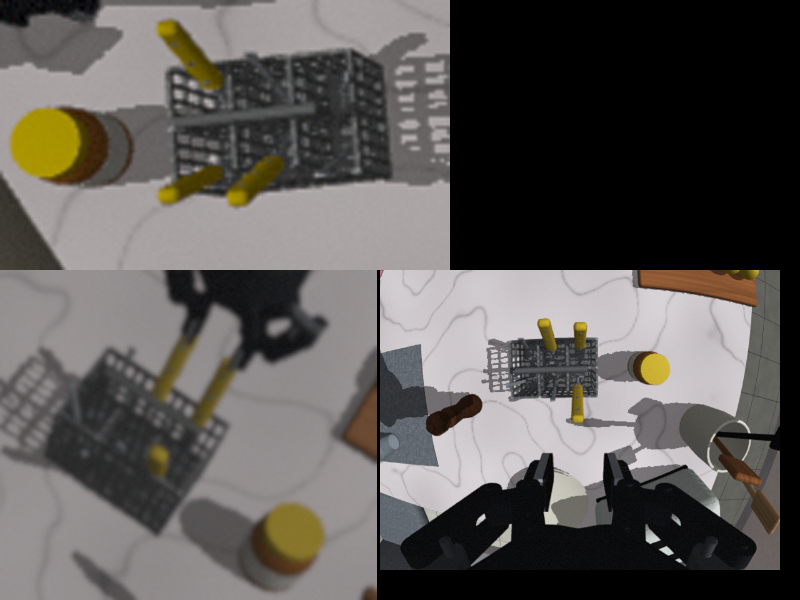

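Run:
```python
from h import *
for nm,f in(('wrist',fish),('top',unproj)):
  p=camera(nm);hsv=cv2.cvtColor(p['img'],cv2.COLOR_RGB2HSV)
  m=(hsv[...,0]>20)&(hsv[...,0]<35)&(hsv[...,1]>110)&(hsv[...,2]>50)&(p['depth']>0)
  v,u=np.nonzero(m);X=f(p,u,v);L=(X[:,:2]-[.4665,.3157])@BR
  for n,x,y in(('A',-.045,0),('B',-.045,.05),('C',.045,.05)):
    k=(abs(L-[x,y])<[.045,.024]).all(1)&(X[:,2]>.1)&(X[:,2]<.22);Z=X[k,2]
    c=np.linalg.lstsq(np.c_[Z,np.ones(len(Z))],L[k],rcond=None)[0];print(nm,n,k.sum(),Z.max().round(3),'slope',c[0].round(3),'at .01',(c[0]*.01+c[1]).round(3))
    q=Z>Z.max()-.012; print('  top',np.median(L[k][q],0).round(3))
print(manip.get_obs()['clock'])
```

```text
wrist A 921 0.2 slope [-0.382 -0.012] at .01 [0.005 0.002]
  top [-0.066  0.   ]
wrist B 749 0.206 slope [-0.277  0.006] at .01 [-0.005  0.047]
  top [-0.06   0.049]
wrist C 1003 0.201 slope [ 0.371 -0.005] at .01 [-0.006  0.044]
  top [0.064 0.043]
top A 154 0.201 slope [-0.351  0.018] at .01 [ 0.   -0.01]
  top [-0.066 -0.005]
top B 131 0.207 slope [-0.241  0.041] at .01 [-0.012  0.034]
  top [-0.059  0.043]
top C 200 0.204 slope [0.35  0.004] at .01 [-0.001  0.037]
  top [0.066 0.039]
60.725
```

```bash
python3 -c "
from h import *
print(ticket.hand_in())"
```

```text
the job is handed in; nothing more can be done
None
```

I handed the job in at about 61 s with the spoon, knife and fork each standing head down in its own empty cell; the spoon and fork lean about 0.35 rad (limit 0.5), with tips only about 3 mm inside the cell tolerance by geometry (image fits straddled the limit), the spoon was dropped four times on the way without hitting anything I saw, and the hand-in call returned no verdict.

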